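# Mount a flanged core on the height-gauge spindle and gauge it

## Robot

A 6-joint arm with a two-finger parallel gripper is mounted at the origin on the work surface. World frame = base frame: x ahead of the robot, y to its left, z up, the work surface at z = 0. Lengths are in m, angles in rad, forces in N, time in s.
With the tool pointing down it reaches from about 0.25 to 0.775 m from the base axis. Payload 4 kg.
Tool frame: the origin (TCP) lies midway between the tips of the shut fingers; the grasp point (between the pads) lies 19 mm behind it (grip_point_offset is the distance from the TCP to the grasp point, in m); z points along the fingers, y is the line along which they close (so a half turn about z gives the same grasp; the last joint's range is limited). The gripper opens to 94 mm and grips with 3 to 60 N. Pads are 16 mm wide; open, the fingers measure 119 mm over their backs; the gripper's body (75 mm by 177 mm) begins 78 mm behind the grasp point.
Start: joints at [1.173, 0.087, 1.371, -0, 1.684, -0.103], TCP at [0.16, 0.526, 0.206] pointing down, gripper open.
Joint ranges: [-3.1, 3.1], [-0.76, 2.03], [0.27, 2.55], [-1.08, 4.22], [0.17, 2.65], [-2.57, 2.57]. Speed limits (rad/s): [2.79, 2.79, 3.14, 3.14, 3.14, 3.14].

## Interface

Orientations are given as [roll, pitch, yaw] about the fixed x, y, z axes, in that order (R = Rz(yaw) Ry(pitch) Rx(roll)).
In Python, from bench import * gives the robot as it stands.
- The arm moves only by the tool carry_out, never from a script. Its argument "commands" is a list of rows, each a list of 6 numbers: the shift along the tool's x, y, z in m, then the turn, a rotation vector about the tool's x, y, z in rad. In form: [[tx, ty, tz, rx, ry, rz], ...]. A call has exactly 5 rows; each row is the pose to reach, as a shift and turn from the pose commanded when the call began, along the tool's axes at that moment; what a row does not reach only later rows make up. A row lasts 1/10 s, in which the tool goes at most 50 mm and 8.59 degrees, less where a joint would pass 70% of its speed; a pose out of reach is approached as far as the arm can. A call with a gripper value outside its range is refused whole. "jaw" is the opening, from 0 (shut) to 1 (fully open), set as the call begins (left out, the last holds). The fingers move at their own pace and stop on an object; the grip force is fixed at half the most. Time passes only in rows, so rows that repeat a pose let the fingers close, or fill a call up. It gives the time, the measured TCP pose, the force, the opening and the grip force at its end, in the units of the state.
- get_obs(): the state, without advancing time (a new reading comes with each control period).
- snapshot(name): name is "side" or "top"; returns a dict with "img" (480x640x3 uint8, red, green, blue), "range_z" (480x640 float32, m along the optical axis (not along the pixel's ray), 0 where there is no reading), "fx", "fy", "cx", "cy" (pixels), "R" (3x3) and "t" (3): a world point X has camera coordinates R X + t. Camera axes: x right, y down, z forward; pixel columns grow to the right and rows downward; lengths in m; the calibration is good to about 2 mm. A picture is of the moment at which its call begins.
- close_job(): hands the job in; it is judged then, once.
The state is a dict: "time": time; "joint_positions": joint angles; "qvel": joint speeds; "joint_torque": joint torques, N m; "tool_pos": TCP position; "ee_rot": TCP orientation; "wrist_force": force on the tool from outside, world axes, zero at the start; "wrist_torque": the same for the moment, N m; "width": finger opening in m; "finger_force": force on a finger pad.
Only numpy, scipy, OpenCV 4.12 (cv2) and the standard library are available. Lean on these libraries where they do the work, as an engineer would, in place of code of your own. Each camera call takes 0.05 s, during which the arm holds its last target. There are 200 camera calls.

## Task

The long flanged core lies in its V-cradle: pick it up, stand it upright on its flange on the dark granite plate and let go of it. Then take it again and lower it, without dropping it, flange down and fully home onto the upright spindle of the gauge station. Finally swing the gauge arm round to its stop over the core and gently press the gauge's black knob down until the sprung foot rests on top of the core and is pushed about half-way in, leave it so, and leave the other things on the bench where they are.

Things in the scene. Friction and masses are not known exactly. Their poses are not given: they have to be found in the camera images.
- core: Long flanged core (spool), grey plastic, 0.22 kg: barrel 44 mm in diameter with one flange, 84 mm in diameter, 10 mm thick, at its lower end; 120 mm long over all, 22 mm bore right through. Origin on the axis at the flange's outer face; z runs along the bore from flange to plain top end, 120 mm away. At the start it lies level in the cradle, axis 58 mm above the table.
- cradle: Black V-cradle, fixed, base 130 x 70 x 12 mm. Origin: centre of its underside. Its level x axis runs along the lying core from flange (x = -60 mm) to top end (x = +60 mm). Two V saddles, 12 mm wide, bear the barrel at x = -32 and +46 mm and stay 5 mm below its axis; the barrel between is free. The top end always points to the robot's right (-y), give or take 55 degrees.
- plate: Dark granite plate fixed to the table, 150 x 150 x 25 mm. Origin at the centre of its underside, axes along its sides.
- plate_top (a point): Centre of the granite plate's top face, 25 mm above the table.
- station: Gauge station, fixed: aluminium base plate (x from -85 to 85 mm, y from -95 to 145 mm, 15 mm thick) with an upright steel spindle, a steel gauge column, and two white guard plates 6 mm thick, 85 mm high, at x = -80 mm and y = -88 mm. Origin under the spindle's axis at table height.
- seat (a point): Foot of the spindle, on its axis, on top of the station's base plate (15 mm above the table), where the core's flange must rest. The spindle is 18 mm in diameter, 80 mm high above this point, the last 10 mm tapered.
- pivot (a point): On the axis of the gauge column (at x = 0, y = 115 mm of the station), at the height of the gauge arm's middle, 184 mm above the table. The column is 22 mm in diameter, 205 mm high.
- gauge_arm (a joint): Swing of the gauge arm about the column, rad. 0 = at its stop with the foot exactly over the spindle; it grows as the arm swings clockwise seen from above, that is from over the spindle towards the robot; starts at 1.2 to 1.7. The arm is 18 mm wide, 16 mm thick, 115 mm from pivot to plunger axis; it stays where it is left.
- gauge_slide (a joint): How far the plunger with the black knob is pressed down through the arm, m, 0 to 0.036. It moves with about 8 N and stays where it is left; starts at 0 to 0.006.
- gauge_foot (a joint): How far the sprung foot is pushed up into the plunger, m: 0 = free, 0.014 = fully in. Spring about 0.6 N at first, 5 N fully in.
- knob (a point): Middle of the black plunger knob (upright cylinder, 26 mm in diameter, 26 mm high); with the plunger up it is 248 mm above the table, 64 mm above the arm's middle.
- foot (a point): Centre of the underside of the gauge foot (steel disc 24 mm in diameter); with the plunger up and the foot free it is 150 mm above the table, 15 mm above the top of a fully seated core.
- short_core: Bystander: short flanged core, grey, 70 mm high, flange 68 mm in diameter, standing. Origin at the centre of its underside.
- plain_tube: Bystander: plain grey tube, 46 mm in diameter, 100 mm high, standing. Origin at the centre of its underside.
- tub: Bystander: round tub with a white lid, 98 mm in diameter, 88 mm high. Origin at the centre of its underside.
- mouse: Bystander: black mouse, 100 x 60 x 30 mm. Origin at the centre of its underside.
- keypad: Bystander: black number pad, 125 x 85 x 22 mm. Origin at the centre of its underside.
Things that resemble listed ones, but are neither listed nor needed, are in the scene too. Leave any blue look-alike of the core alone. What is shaped like the plate but purple is not meant.

How it is judged:
On the way, in this order (a step that is already met when the one before it is completed fails the run):
1. the core stands upright on its flange on the granite plate, released (angle between core's own z axis and vertical below 0.08 rad and z of core in the frame of plate_top between -0.004 and 0.004 m and horizontal distance between core and plate_top below 0.08 m and contact force between the fingers and core below 0.05 N and linear speed of core below 0.02 m/s), for 0.2 s.
2. the core is fully home on the spindle, flange down, released (horizontal distance between core and seat below 0.004 m and z of core in the frame of seat between -0.003 and 0.003 m and angle between core's own z axis and vertical below 0.06 rad and contact force between the fingers and core below 0.05 N), for 0.2 s.
3. the gauge arm is swung to its stop over the core (value of joint gauge_arm below 0.06 rad), for 0.1 s.
At the end, for the whole second after the job is handed in: The core stands at rest on the station, flange down, within 3 mm of fully home and 4 mm of the spindle's axis, tilted less than 0.06 rad; the gauge arm is within 0.06 rad of its stop and the gauge foot rests on the core, pushed in by 2 to 12.5 mm of its 14 mm (horizontal distance between core and seat below 0.004 m and z of core in the frame of seat between -0.003 and 0.003 m and angle between core's own z axis and vertical below 0.06 rad and linear speed of core below 0.01 m/s and value of joint gauge_arm below 0.06 rad and value of joint gauge_foot between 0.002 and 0.0125 m and contact force between gauge_foot and core above 0.2 N); the robot touches nothing.
It fails at once if a bystander (short core, plain tube, tub, mouse or keypad) is moved more than 30 mm (distance of any of short_core, plain_tube, tub, mouse, keypad from where it was at the start of the episode above 0.03 m).
It fails at once if the core is dropped down the spindle (over 0.6 m/s on it) (horizontal distance between core and seat below 0.01 m and z of core in the frame of seat below 0.075 m and linear speed of core above 0.6 m/s).
It fails at once if the gauge foot is pressed hard on the core (over 25 N) (contact force between gauge_foot and core above 25 N).
It also fails if it takes over 67 s, if anything falls off the work surface, if the arm or the gripper's body presses on something with over 40 N, if the wrist force passes 120 N, or if a joint passes its speed limit or range.

## Working session

There is one attempt and no reset: what is moved stays moved. The work goes in short steps, Python scripts to look and compute and a tool call to move; the robot and the scene stay as the last step left them, time stands still between calls to the robot, and variables do not carry over. Pictures are saved under pics/ and viewed, at most 10 in all, crops included, and the job is handed in when it is done.

Besides the shell and the picture viewer there is one more tool, called after "Request:" as name(argument=value, ...), one argument or row to a line, values as JSON. carry_out: Moves the arm, as the interface text tells. Its arguments: {"type":"object","properties":{"commands":{"type":"array","items":{"type":"array","items":{"type":"number"}}},"jaw":{"type":"number"}},"required":["commands"]}

```bash
mkdir -p pics; ls; python3 - <<'E'
from bench import *
import cv2,numpy as np
for n in("top","side"):
    s=snapshot(n); np.savez(f"{n}0.npz",**{k:np.asarray(v) for k,v in s.items()})
    cv2.imwrite(f"pics/{n}0.png",s["img"][:,:,::-1])
    print(n,s["fx"],s["cx"],s["cy"],"cam",np.round(-np.array(s["R"]).T@s["t"],3),np.round(s["R"],2).tolist())
o=get_obs();print(o)
E
```

```text
pics
top 611.0113154751423 327.7064315074884 238.61386161326786 cam [ 0.227 -0.007  1.713] [[-0.03, -1.0, 0.0], [-0.98, 0.03, -0.2], [0.2, -0.01, -0.98]]
side 505.50937566029074 317.68610307760946 235.5716526965451 cam [0.444 0.891 0.758] [[-1.0, -0.1, -0.01], [-0.04, 0.54, -0.84], [0.09, -0.84, -0.54]]
{'time': 0.1, 'joint_positions': array([ 1.17289996e+00,  8.78852912e-02,  1.37206557e+00,  5.28988785e-07,
        1.68358143e+00, -1.03103755e-01]), 'qvel': array([ 4.18484463e-04, -3.02425472e-03, -1.86879143e-03, -8.21022238e-04,
       -2.05971982e-03,  2.51646418e-05]), 'joint_torque': array([ 1.81104890e-03, -3.41250515e+01, -3.03302479e+01,  7.20014283e-02,
        3.05209262e-02, -1.08559800e-04]), 'tool_pos': array([0.15961866, 0.5258315 , 0.20443796]), 'ee_rot': array([-3.13966337e+00, -2.00153010e-04,  2.84679991e+00]), 'wrist_force': array([ 0.32679422, -0.48940866, -0.10980102]), 'wrist_torque': array([ 0.01995323, -0.05797705,  0.03173917]), 'finger_force': 0.0, 'width': 0.09402456907396657}
```

View pics/top0.png

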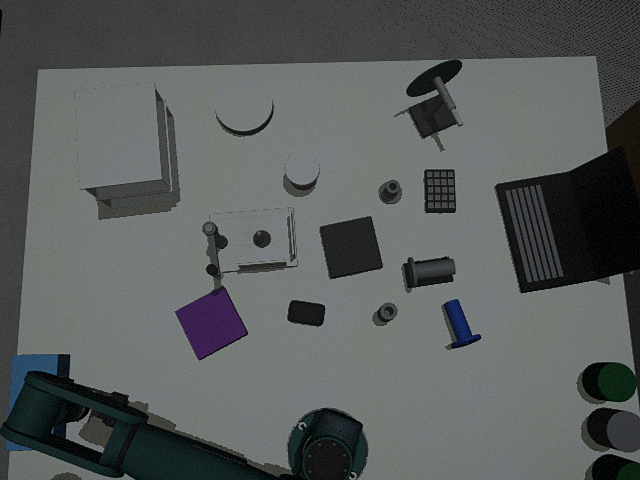

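View pics/side0.png

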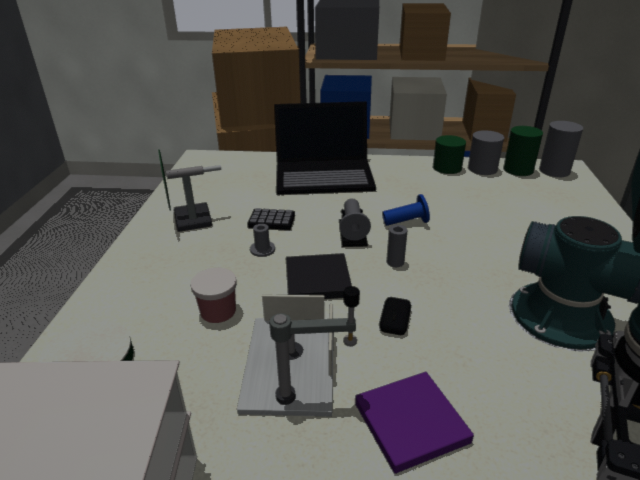

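The top view shows the grey core in its black cradle at (430,272), flange to the left. It also shows the granite plate at (350,247), the station at (252,240) with its spindle at (262,239), column at (209,229) and knob near (212,270).

What could be taken for the core: blue look-alike (460,325), short core (390,190), plain tube (387,313) and the cups at right (610,380–430). By the description I choose the grey one in the V at (430,272). The plate is the dark one at (350,247), not the purple one at (211,323).

```bash
cat > h.py <<'E'
import numpy as np,cv2
def load(n): return dict(np.load(n+".npz"))
def pts(s):
    v,u=np.mgrid[0:480,0:640]; z=s["range_z"]
    c=np.stack([(u-s["cx"])/s["fx"]*z,(v-s["cy"])/s["fy"]*z,z],-1)
    P=(c-s["t"])@s["R"]; P[z<=0]=np.nan; return P
def cast(s,uv,h):
    uv=np.atleast_2d(np.asarray(uv,float))
    d=np.c_[(uv[:,0]-s["cx"])/s["fx"],(uv[:,1]-s["cy"])/s["fy"],np.ones(len(uv))]@s["R"]
    o=-s["R"].T@s["t"]; return o+d*((h-o[2])/d[:,2])[:,None]
def proj(s,X):
    c=s["R"]@np.asarray(X)+s["t"]; return c[0]/c[2]*s["fx"]+s["cx"],c[1]/c[2]*s["fy"]+s["cy"]
E
python3 - <<'E'
from h import *
t=load("top0");d=load("side0");P=pts(t);Q=pts(d)
np.set_printoptions(precision=4,suppress=True)
print("table z",[np.nanmedian(X[a:a+10,b:b+10,2]) for X,a,b in((P,340,380),(Q,330,550))])
# plate
hsv=cv2.cvtColor(t["img"],cv2.COLOR_RGB2HSV)
m=np.zeros((480,640),np.uint8); m[205:285,310:392]=(t["img"][205:285,310:392].max(-1)<75)
cs=max(cv2.findContours(m,0,2)[0],key=cv2.contourArea)
w=cast(t,cs[:,0,:],.025)[:,:2]; print("plate",cv2.minAreaRect(w.astype(np.float32)), "z",np.nanmedian(P[235:260,340:360,2]))
# core, both views merged
for n,X,(a,b,c,e) in(("top",P,(250,295,395,465)),("side",Q,(190,245,330,375))):
    p=X[a:b,c:e].reshape(-1,3);p=p[p[:,2]>.056]
    bar=p[p[:,2]<.084]; ridge=p[(p[:,2]>.074)&(p[:,2]<.084)]
    mu=ridge[:,:2].mean(0);_,_,V=np.linalg.svd(ridge[:,:2]-mu);v=V[0]*np.sign(-V[0,1])
    s=(p[:,:2]-mu)@v; print(n,len(p),"zmax",p[:,2].max(),"ridge z",np.percentile(ridge[:,2],95),"mu",mu,"yaw",np.arctan2(v[1],v[0]),"s",np.percentile(s,[1,99]),"ctr",mu+v*np.percentile(s,[1,99]).mean(), "lat",np.percentile((bar[:,:2]-mu)@[-v[1],v[0]],[2,98]))
    fl=p[p[:,2]>.088]; 
    if len(fl): print(" flange",len(fl),fl.mean(0))
# station heights
for n,X,(a,b,c,e) in(("top",P,(190,300,190,310)),("side",Q,(270,420,230,370))):
    p=X[a:b,c:e].reshape(-1,3)
    for nm,lo,hi in(("knob",.225,.27),("colTop",.196,.215),("arm",.170,.196),("spindle",.05,.1)):
        q=p[(p[:,2]>lo)&(p[:,2]<hi)]
        if len(q): print(n,nm,len(q),np.median(q,0),"min",q.min(0),"max",q.max(0))
a=cv2.resize(t["img"][185:305,185:345],None,fx=4.9,fy=4.9,interpolation=2)[:,:,::-1]
b=cv2.resize(t["img"][225:345,365:485],None,fx=4,fy=4)[:,:,::-1]
cv2.imwrite("pics/core.png",b);cv2.imwrite("pics/stat.png",a)
E
```

```text
table z [np.float64(0.00026479348617558946), np.float64(0.01255473546389238)]
plate ((0.5430084466934204, -0.08064039051532745), (0.155612513422966, 0.15532496571540833), 10.608020782470703) z 0.024606510837730376
top 785 zmax 0.10293400615726586 ridge z 0.08309167832121563 mu [ 0.4693 -0.3013] yaw -1.4308760832729492 s [-0.062   0.0571] ctr [ 0.4689 -0.2988] lat [-0.0328  0.0301]
 flange 86 [ 0.4619 -0.2469  0.0952]
side 583 zmax 0.10090384038927362 ridge z 0.08247925788317975 mu [ 0.4709 -0.2848] yaw -1.4560294483404241 s [-0.0511  0.0717] ctr [ 0.472  -0.2951] lat [-0.0379  0.0377]
 flange 95 [ 0.4663 -0.2404  0.0937]
top knob 104 [0.4547 0.2654 0.2544] min [0.4432 0.253  0.2329] max [0.4679 0.2783 0.2641]
top colTop 163 [0.5665 0.2812 0.2009] min [0.4482 0.2589 0.196 ] max [0.5868 0.3006 0.2104]
top arm 290 [0.5156 0.2733 0.1901] min [0.4474 0.258  0.1727] max [0.5863 0.3022 0.196 ]
top spindle 417 [0.5194 0.1518 0.0811] min [0.4897 0.075  0.0502] max [0.6454 0.2904 0.0993]
side knob 310 [0.4575 0.2771 0.2514] min [0.445  0.2572 0.2313] max [0.4704 0.2841 0.2582]
side colTop 342 [0.5682 0.2888 0.2014] min [0.4532 0.2685 0.1961] max [0.5883 0.3044 0.2147]
side arm 1128 [0.5172 0.2835 0.1894] min [0.4493 0.2609 0.17  ] max [0.5898 0.3058 0.196 ]
side spindle 1449 [0.5738 0.0872 0.0728] min [0.4919 0.0162 0.05  ] max [0.7322 0.2999 0.0999]
```

View pics/core.png

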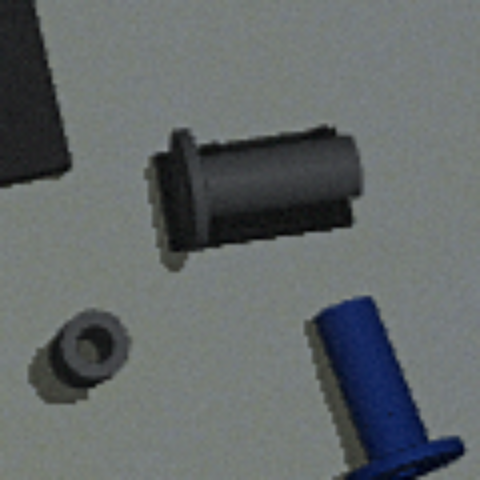

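View pics/stat.png

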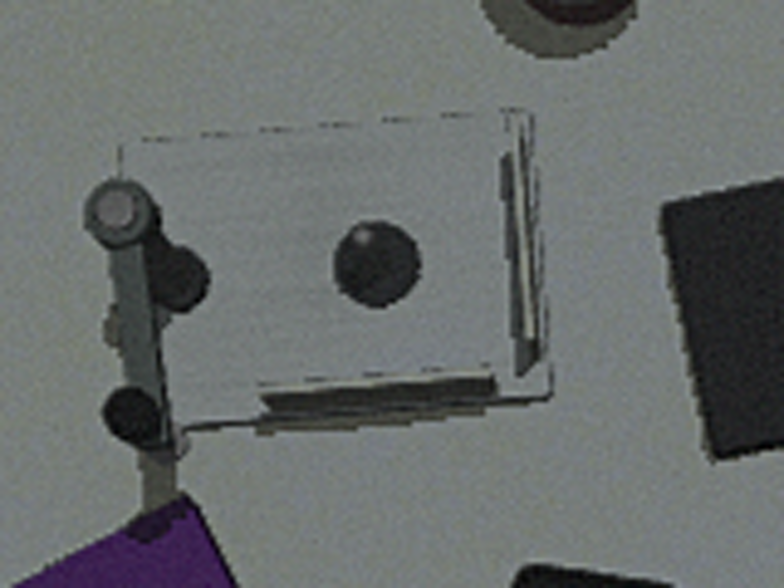

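The core crop shows the grey barrel with its flange at the left (crop 190,190) and its top end at (350,165), lying on the black cradle; the blue one is separate. The station crop shows the spindle tip at (362,235), its dark foot disc at (377,263), the column top at (115,208) and the knob at (132,414). Next I measure the station and work out the first move.

```bash
cat >> h.py <<'E'
from scipy.spatial.transform import Rotation as Ro
np.set_printoptions(precision=4,suppress=True)
def togo(o,p,R):
    "shift in tool axes and turn to reach TCP p, rotation R"
    R0=Ro.from_euler("xyz",o["ee_rot"]); return R0.inv().apply(np.asarray(p)-o["tool_pos"]),(R0.inv()*R).as_rotvec()
def down(yaw): return Ro.from_euler("xyz",[np.pi,0,yaw])
def level(h): # tool z along heading h (level), tool x straight down, closing level
    z=np.array([np.cos(h),np.sin(h),0]);x=np.array([0,0,-1.]);return Ro.from_matrix(np.c_[x,np.cross(z,x),z])
E
python3 - <<'E'
from h import *
from bench import get_obs
t=load("top0");d=load("side0");P=pts(t);Q=pts(d)
g=t["img"].max(-1)
def blob(s,box,f):
    a,b,c,e=box; m=np.zeros((480,640),np.uint8); m[a:b,c:e]=f(s["img"][a:b,c:e].astype(int)); 
    c=max(cv2.findContours(m,0,1)[0],key=cv2.contourArea); return c
c=blob(t,(225,255,245,280),lambda x:x.max(-1)<90); (u,v),r=cv2.minEnclosingCircle(c); print("disc",u,v,r,cast(t,(u,v),.015),"tip",cast(t,(258.9,233),.095))
print("col top",cast(t,(208.5,227.4),.205))
# knob by depth, both views
for n,X,s in(("top",P,t),("side",Q,d)):
    m=(X[...,2]>.23)&(X[...,2]<.27)&(abs(X[...,0]-.455)<.03)&(abs(X[...,1]-.27)<.03)
    q=X[m]; print(n,"knob top pts",np.median(q[q[:,2]>np.percentile(q[:,2],60)],0))
    # guards & base edges
    m=(X[...,2]>.07)&(X[...,2]<.11)&(abs(X[...,0]-.53)<.13)&(X[...,1]>.03)&(X[...,1]<.24)
    q=X[m]; a=q[q[:,1]<.10]; b=q[(q[:,0]<.48)&(q[:,1]>.10)]
    for nm,k in(("guard -y",a),("guard -x",b)):
        if len(k)>20:
            mu=k[:,:2].mean(0);V=np.linalg.svd(k[:,:2]-mu)[2][0];print(n,nm,len(k),mu,"dir",np.degrees(np.arctan(V[1]/V[0])),"zmax",np.percentile(k[:,2],98),"ext",k.min(0),k.max(0))
    for nm,(x,y) in dict(table1=(.4,-.05),table2=(.6,-.2)).items():
        m=(abs(X[...,0]-x)<.015)&(abs(X[...,1]-y)<.015);print(n,nm,np.median(X[m][:,2]))
m=(abs(P[...,2]-.015)<.006)&(abs(P[...,0]-.55)<.12)&(abs(P[...,1]-.16)<.16)
b=max(cv2.findContours(cv2.morphologyEx(m.astype(np.uint8),2,np.ones((3,3))),0,1)[0],key=cv2.contourArea)
print("base",cv2.minAreaRect(cast(t,b[:,0],.015)[:,:2].astype(np.float32)))
o=get_obs()
for p in([.47,-.308,.20],[.47,-.308,.039]): print(togo(o,p,down(1.70)))
E
```

```text
disc 261.25 238.5 9.100237846374512 [[0.5762 0.1696 0.015 ]] tip [[0.5751 0.1675 0.095 ]]
col top [[0.5693 0.2829 0.205 ]]
top knob top pts [0.4559 0.2666 0.2581]
top guard -y 108 [0.5815 0.0812] dir 3.2463801988325183 zmax 0.09046508824742708 ext [0.5173 0.0762 0.07  ] [0.6454 0.0865 0.0949]
top table1 -0.000248820929537263
top table2 -0.0005577342714736781
side knob top pts [0.4576 0.2711 0.2558]
side guard -y 428 [0.5822 0.0857] dir 3.368046184140364 zmax 0.0862376791017633 ext [0.5196 0.0776 0.07  ] [0.6478 0.0927 0.0882]
side table1 -2.7890910911288397e-06
side table2 -4.775642584832588e-05
base ((0.5761792063713074, 0.1939256191253662), (0.16955241560935974, 0.21396160125732422), 5.051671028137207)
(array([-0.5393, -0.7077,  0.0057]), array([-0.0018,  0.0009,  1.1468]))
(array([-0.5393, -0.7074,  0.1667]), array([-0.0018,  0.0009,  1.1468]))
```

Request:
carry_out(
  commands=[
    [-0.027, -0.035, 0, 0, 0, 0],
    [-0.054, -0.07, 0, 0, 0, 0],
    [-0.081, -0.105, 0, 0, 0, 0],
    [-0.108, -0.14, 0, 0, 0, 0],
    [-0.135, -0.175, 0, 0, 0, 0],
  ],
  jaw=1,
)

```text
time: 0.6
tool_pos: [0.2381, 0.3178, 0.2049]
ee_rot: [-3.141, -0.0, 2.848]
wrist_force: [0.9, -0.9, 1.1]
width: 0.0939
finger_force: 0.0
```

Request:
carry_out(
  commands=[
    [-0.027, -0.035, 0, 0, 0, 0],
    [-0.054, -0.07, 0, 0, 0, 0],
    [-0.081, -0.105, 0, 0, 0, 0],
    [-0.108, -0.14, 0, 0, 0, 0],
    [-0.135, -0.175, 0, 0, 0, 0],
  ],
)

```text
time: 1.1
tool_pos: [0.3164, 0.1113, 0.2052]
ee_rot: [3.141, 0.0, 2.847]
wrist_force: [0.8, -0.1, -0.3]
width: 0.0941
finger_force: 0.0
```

Request:
carry_out(
  commands=[
    [-0.027, -0.035, 0, 0, 0, 0.11],
    [-0.054, -0.07, 0, 0, 0, 0.22],
    [-0.081, -0.105, 0, 0, 0, 0.33],
    [-0.108, -0.14, 0, 0, 0, 0.44],
    [-0.135, -0.175, 0, 0, 0, 0.55],
  ],
)

```text
time: 1.6
tool_pos: [0.3948, -0.0956, 0.2051]
ee_rot: [3.141, -0.0, 2.292]
wrist_force: [0.7, 0.9, -0.0]
width: 0.0942
finger_force: 0.0
```

```bash
python3 - <<'E'
from h import *
from bench import get_obs
o=get_obs();print(o["tool_pos"],o["ee_rot"],o["joint_positions"],o["time"])
for p in([.47,-.308,.16],[.47,-.308,.039]): print(togo(o,p,down(1.70)))
E
```

```text
[ 0.3948 -0.0956  0.2051] [ 3.1413 -0.0004  2.2915] [-0.3777 -0.2394  1.6762  0.0004  1.705  -1.0984] 1.6
(array([-0.2092, -0.0837,  0.045 ]), array([ 0.0002, -0.0004,  0.5915]))
(array([-0.2093, -0.0837,  0.166 ]), array([ 0.0002, -0.0004,  0.5915]))
```

Request:
carry_out(
  commands=[
    [-0.042, -0.017, 0.009, 0, 0, 0.118],
    [-0.084, -0.034, 0.018, 0, 0, 0.236],
    [-0.126, -0.05, 0.027, 0, 0, 0.355],
    [-0.168, -0.067, 0.036, 0, 0, 0.473],
    [-0.209, -0.084, 0.045, 0, 0, 0.591],
  ],
)

```text
time: 2.1
tool_pos: [0.4708, -0.3075, 0.1593]
ee_rot: [-3.141, -0.001, 1.7]
wrist_force: [0.0, 1.1, 0.6]
width: 0.094
finger_force: 0.0
```

Request:
carry_out(
  commands=[
    [0, 0, 0.035, 0, 0, 0],
    [0, 0, 0.07, 0, 0, 0],
    [0, 0, 0.1, 0, 0, 0],
    [0, 0, 0.115, 0, 0, 0],
    [0, 0, 0.121, 0, 0, 0],
  ],
)

```text
time: 2.6
tool_pos: [0.4696, -0.3048, 0.0372]
ee_rot: [-3.139, -0.003, 1.706]
wrist_force: [0.9, -0.3, 0.2]
width: 0.0941
finger_force: 0.0
```

```bash
python3 - <<'E'
from h import *
from bench import *
o=get_obs();print(o["tool_pos"],o["ee_rot"],o["joint_positions"],o["time"],o["wrist_force"])
s=snapshot("side");d=snapshot("top")
a=cv2.resize(s["img"][150:270,290:450],None,fx=2.5,fy=2.5); b=cv2.resize(d["img"][210:330,360:520],None,fx=2.5,fy=2.5)
cv2.imwrite("pics/g1.png",np.hstack([a,b])[:,:,::-1])
E
```

```text
[ 0.4696 -0.3048  0.0372] [-3.1388 -0.0031  1.7058] [-0.6771  0.2049  1.5796  0.0001  1.3613 -0.8121] 2.6 [ 0.9027 -0.3302  0.22  ]
```

View pics/g1.png

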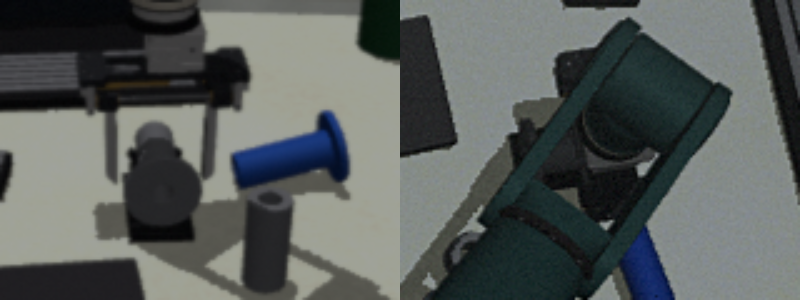

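The side crop (left) shows the fingers at x=112 and x=208 on either side of the barrel at 155, behind the flange. Closing now.

Request:
carry_out(
  commands=[
    [0, 0, 0, 0, 0, 0],
    [0, 0, 0, 0, 0, 0],
    [0, 0, 0, 0, 0, 0],
    [0, 0, 0, 0, 0, 0],
    [0, 0, 0, 0, 0, 0],
  ],
  jaw=0.2,
)

```text
time: 3.2
tool_pos: [0.471, -0.3059, 0.0399]
ee_rot: [3.141, 0.001, 1.706]
wrist_force: [-0.6, -0.6, -0.5]
width: 0.0575
finger_force: 0.0
```

Request:
carry_out(
  commands=[
    [0, 0, 0, 0, 0, 0],
    [0, 0, 0, 0, 0, 0],
    [0, 0, 0, 0, 0, 0],
    [0, 0, 0, 0, 0, 0],
    [0, 0, 0, 0, 0, 0],
  ],
)

```text
time: 3.7
tool_pos: [0.4717, -0.3057, 0.0397]
ee_rot: [3.14, 0.0, 1.706]
wrist_force: [5.1, 0.6, -0.0]
width: 0.0436
finger_force: 30.0
```

Request:
carry_out(
  commands=[
    [0, 0, -0.03, 0, 0, 0],
    [0, 0, -0.07, 0, 0, 0],
    [0, 0, -0.11, 0, 0, 0],
    [0, 0, -0.15, 0, 0, 0],
    [0, 0, -0.19, 0, 0, 0],
  ],
)

```text
time: 4.2
tool_pos: [0.4691, -0.3056, 0.2298]
ee_rot: [-3.138, -0.002, 1.705]
wrist_force: [-0.7, 0.3, -2.5]
width: 0.0436
finger_force: 30.0
```

Request:
carry_out(
  commands=[
    [0, 0, 0, 0, -0.13, 0],
    [0, 0, 0, 0, -0.26, 0],
    [0, 0, 0, 0, -0.39, 0],
    [0, 0, 0, 0, -0.52, 0],
    [0, 0, 0, 0, -0.65, 0],
  ],
)

```text
time: 4.7
tool_pos: [0.4694, -0.3058, 0.2293]
ee_rot: [-3.14, 0.655, 1.706]
wrist_force: [-0.1, -0.7, -1.9]
width: 0.0437
finger_force: 30.0
```

```bash
python3 - <<'E'
from h import *
from bench import *
o=get_obs();print(o["tool_pos"],o["ee_rot"],o["joint_positions"],o["time"],o["wrist_force"])
p=[.45,-.20,.25]; 
for h in(-1.44,-1.0,-.6): print(h,togo(o,p,level(h)))
E
```

```text
[ 0.4694 -0.3058  0.2293] [-3.1397  0.6549  1.706 ] [-0.3359 -0.1207  1.6719 -0.5978  1.3086 -0.3952] 4.7 [-0.0528 -0.6976 -1.9232]
-1.44 (array([ 0.0726, -0.0051, -0.0818]), array([ 0.0023, -0.9159,  0.0029]))
-1.0 (array([ 0.0726, -0.0051, -0.0818]), array([-0.4063, -0.9012, -0.1986]))
-0.6 (array([ 0.0726, -0.0051, -0.0818]), array([-0.7768, -0.861 , -0.3813]))
```

The wrist roll j4 is heading to its -1.08 limit on this side, so I fit the arm's kinematics from the logged poses to choose a feasible upright heading.

```bash
cat >> h.py <<'E'
from scipy.optimize import least_squares
LO=np.array([-3.1,-.76,.27,-1.08,.17,-2.57]);HI=np.array([3.1,2.03,2.55,4.22,2.65,2.57])
def fk(q,k,sg=1):
    h0,a1,L1,L2,e,Lt=k; Rz=Ro.from_euler("z",q[0]); Y=lambda a:Ro.from_euler("y",a)
    R1=Rz*Y(q[1]);R2=R1*Y(q[2]);R=R2*Ro.from_euler("z",sg*q[3])*Y(q[4])
    p=Rz.apply([a1,0,h0])+R1.apply([0,0,L1])+R2.apply([e,0,L2])+R.apply([0,0,Lt])
    return p,R*Ro.from_euler("z",q[5])*Ro.from_euler("z",K6)
K6=0.
E
python3 - <<'E'
from h import *
import h
from bench import get_obs
o=get_obs()
D=[([1.1729,.08789,1.37207,0,1.68358,-.1031],[.15962,.52583,.20444],[-3.13966,-.0002,2.8468]),
([-.3777,-.2394,1.6762,.0004,1.705,-1.0984],[.3948,-.0956,.2051],[3.1413,-.0004,2.2915]),
([-.6771,.2049,1.5796,.0001,1.3613,-.8121],[.4696,-.3048,.0372],[-3.1388,-.0031,1.7058]),
(o["joint_positions"],o["tool_pos"],o["ee_rot"])]
for sg in(1,-1):
    for k6 in(0,np.pi/2,-np.pi/2,np.pi):
        h.K6=k6
        print(sg,k6,[(h.fk(np.array(q),np.zeros(6),sg)[1].inv()*Ro.from_euler("xyz",r)).magnitude().round(3) for q,_,r in D])
    f=lambda k:np.concatenate([fk(np.array(q),k,sg)[0]-p for q,p,_ in D])
    s=least_squares(f,[.3,0,.4,.4,0,.2]);print(sg,s.x,abs(s.fun).max())
E
```

```text
Traceback (most recent call last):
AttributeError: 'float' object has no attribute 'round'
```

```bash
cat > fit.py <<'E'
from h import *
import h
from bench import get_obs
o=get_obs()
D=[([1.1729,.08789,1.37207,0,1.68358,-.1031],[.15962,.52583,.20444],[-3.13966,-.0002,2.8468]),
([-.3777,-.2394,1.6762,.0004,1.705,-1.0984],[.3948,-.0956,.2051],[3.1413,-.0004,2.2915]),
([-.6771,.2049,1.5796,.0001,1.3613,-.8121],[.4696,-.3048,.0372],[-3.1388,-.0031,1.7058]),
(o["joint_positions"],o["tool_pos"],o["ee_rot"])]
for sg in(1,-1):
    for k6 in(0,np.pi/2,-np.pi/2,np.pi):
        h.K6=k6
        print(sg,k6,[round(float((h.fk(np.array(q),np.zeros(6),sg)[1].inv()*Ro.from_euler("xyz",r)).magnitude()),3) for q,_,r in D])
    f=lambda k:np.concatenate([fk(np.array(q),k,sg)[0]-p for q,p,_ in D])
    s=least_squares(f,[.3,0,.4,.4,0,.2]);print(sg,s.x,abs(s.fun).max())
E
python3 fit.py
```

```text
1 0 [1.571, 1.571, 1.571, 1.571]
1 1.5707963267948966 [0.0, 0.0, 0.0, 0.0]
1 -1.5707963267948966 [3.142, 3.142, 3.142, 3.142]
1 3.141592653589793 [1.571, 1.571, 1.571, 1.571]
1 [0.0788 0.0025 0.4112 0.5026 0.0677 0.2681] 0.05629375339554003
-1 0 [1.571, 1.571, 1.571, 1.625]
-1 1.5707963267948966 [0.0, 0.001, 0.0, 1.196]
-1 -1.5707963267948966 [3.142, 3.142, 3.142, 2.849]
-1 3.141592653589793 [1.571, 1.571, 1.571, 2.137]
-1 [-0.2707  0.0139  0.232   0.5167 -0.0885 -0.1233] 0.08861588151930055
```

```bash
sed -i 's/h0,a1,L1,L2,e,Lt=k; /h0,a1,L1,L2,e,Lt,dy,dw=k; /; s/apply(\[a1,0,h0\])/apply([a1,dy,h0])/; s/+R.apply(\[0,0,Lt\])/+(R2*Ro.from_euler("z",sg*q[3])).apply([0,dw,0])+R.apply([0,0,Lt])/; s/^K6=0./K6=np.pi\/2/' h.py
sed -i 's/^for sg.*/for sg in(1,):/; /k6/d; /h.K6/d; /print(sg,k6/d' fit.py
sed -i 's/s=least_squares.*/[print(fx,(s:=least_squares(lambda k:f(np.r_[k,0] if fx else np.r_[k[:6],0,k[6]]),[.3,0,.4,.4,0,.2,.05])).x,abs(s.fun).max()) for fx in(1,0)]/' fit.py; cat fit.py|tail -4; python3 fit.py
```

```text
(o["joint_positions"],o["tool_pos"],o["ee_rot"])]
for sg in(1,):
    f=lambda k:np.concatenate([fk(np.array(q),k,sg)[0]-p for q,p,_ in D])
    [print(fx,(s:=least_squares(lambda k:f(np.r_[k,0] if fx else np.r_[k[:6],0,k[6]]),[.3,0,.4,.4,0,.2,.05])).x,abs(s.fun).max()) for fx in(1,0)]
1 [0.1526 0.0001 0.449  0.4997 0.1007 0.3506 0.0566] 1.9675778296979196e-05
0 [ 0.1526 -0.0025  0.448   0.5025  0.096   0.3465  0.0547] 0.023667574239808586
```

```bash
cat >> h.py <<'E'
K=np.array([.1526,.0001,.449,.4997,.1007,.3506,.0566,0])
def ik(p,R,q0):
    f=lambda q:np.r_[(fk(q,K)[0]-p)*10,(fk(q,K)[1].inv()*R).as_rotvec()]
    s=least_squares(f,np.clip(q0,LO+.001,HI-.001),bounds=(LO,HI));return s.x,abs(s.fun).max()
E
python3 - <<'E'
from h import *
rng=np.random.default_rng(0)
for h in np.radians(range(-90,151,20)):
    z=np.array([np.cos(h),np.sin(h),0]);out=[]
    for _ in range(14):
        p=np.array([.543,-.081,.093])+.019*z
        q,e=ik(p,level(h),rng.uniform(LO,HI)*[.3,1,1,1,1,1])
        if e<1e-3 and not any(abs(q-x).max()<.05 for x in out): out.append(q)
    for q in out:print(int(np.degrees(h).round()),q,"margin",min((q-LO).min(),(HI-q).min()).round(2),"e2",ik(p+[0,0,.1],level(h),q)[1]<1e-3,"wrist",fk(q,K)[0]-.3506*z)
E
```

```text
-30 [0.1085 0.2831 2.3855 3.83   1.1945 1.2772] margin 0.16 e2 True wrist [0.2558 0.0848 0.093 ]
-10 [-0.3708  0.2226  2.5006  2.9274  1.161   1.6573] margin 0.05 e2 True wrist [ 0.2164 -0.0234  0.093 ]
10 [-0.7916  0.2686  2.4133  2.1253  1.3158  1.9576] margin 0.14 e2 True wrist [ 0.2164 -0.1386  0.093 ]
30 [-0.9273  0.384   2.1923  1.6721  1.5067  2.1328] margin 0.36 e2 True wrist [ 0.2558 -0.2468  0.093 ]
50 [-0.9139  0.5233  1.9242  1.4039  1.7081  2.2534] margin 0.32 e2 True wrist [ 0.3299 -0.335   0.093 ]
70 [-0.8379  0.6693  1.6429  1.226   1.9244  2.338 ] margin 0.23 e2 True wrist [ 0.4296 -0.3926  0.093 ]
90 [-0.7329  0.8144  1.3635  1.0964  2.1525  2.3901] margin 0.18 e2 True wrist [ 0.543  -0.4126  0.093 ]
110 [-0.6131  0.9523  1.0981  0.9859  2.386   2.4034] margin 0.17 e2 False wrist [ 0.6564 -0.3926  0.093 ]
130 [-0.4856  1.0744  0.8637  0.8486  2.6144  2.3466] margin 0.04 e2 False wrist [ 0.7561 -0.335   0.093 ]
```

```bash
cat >> h.py <<'E'
def rows(qs,base=None):
    "rows (tool-axis shift, turn) for joint path points qs, regrouped in fives from base pose"
    p0,R0=base or fk(qs[0],K); out=[]
    for i,q in enumerate(qs[1:]):
        p,R=fk(q,K); out.append(np.r_[R0.inv().apply(p-p0),(R0.inv()*R).as_rotvec()])
        if i%5==4: p0,R0=p,R
    return np.array(out)
E
python3 - <<'E'
from h import *
from bench import get_obs
t=load("top0")
for n,uv,h in(("tube",(387,311),.1),("mouse",(306,313),.03),("short",(391,188),.07),("tub",(302,170),.088)): print(n,cast(t,uv,h))
A=get_obs()["joint_positions"]
h=np.radians(-30);z=np.array([np.cos(h),np.sin(h),0]);p=np.array([.545,-.073,.093])+.019*z
D,e=ik(p,level(h),[.11,.28,2.38,3.83,1.2,1.28]);print(D,e)
for up in(.05,.1,.15,.2,.25):
    C,e=ik(p+[0,0,up],level(h),D);print("C",up,C,e)
    if e>1e-3: break
    for n in(50,):
        worst=9
        for s in np.linspace(0,1,n+1):
            q=A+(C-A)*s;pp,R=fk(q,K);w=pp-R.apply([0,0,.3506]);g=pp-R.apply([0,0,.019])
            f=g+R.apply([.068,0,0]);fz=f[2]-.042*np.sqrt(max(0,1-R.apply([1,0,0])[2]**2))
            if up==.15 and int(round(s*50))%5==0: print(s,q,"tcp",pp,"wrist",w,"flange low",fz, "rz",R.apply([0,0,1]))
E
```

```text
tube [[ 0.3554 -0.1689  0.1   ]]
mouse [[0.3614 0.0464 0.03  ]]
short [[ 0.6992 -0.1987  0.07  ]]
tub [[0.7523 0.048  0.088 ]]
[0.1374 0.2884 2.3755 3.8609 1.1994 1.2631] 3.885780586188048e-15
C 0.05 [0.1374 0.0926 2.3897 3.9189 1.0662 1.1268] 3.8386172018789466e-10
C 0.1 [ 0.1374 -0.087   2.3833  4.0061  0.939   0.9653] 3.492484079714586e-12
C 0.15 [ 0.1374 -0.2395  2.357   4.1232  0.8307  0.7809] 1.4779844015322396e-14
0.0 [-0.3359 -0.1207  1.6719 -0.5978  1.3086 -0.3952] tcp [ 0.4694 -0.3058  0.2294] wrist [ 0.4413 -0.0941  0.5074] flange low 0.1697101307480471 rz [ 0.0802 -0.6038 -0.7931]
0.1 [-0.2886 -0.1326  1.7404 -0.1257  1.2609 -0.2776] tcp [ 0.5132 -0.137   0.1435] wrist [ 0.4344 -0.0699  0.4785] flange low 0.1073110509788154 rz [ 0.2247 -0.1912 -0.9555]
0.2 [-0.2412 -0.1445  1.8089  0.3464  1.2131 -0.16  ] tcp [0.5421 0.0398 0.1309] wrist [ 0.4248 -0.0462  0.4499] flange low 0.1281633959718102 rz [ 0.3345  0.2452 -0.9099]
0.3 [-0.1939 -0.1564  1.8774  0.8185  1.1653 -0.0423] tcp [0.5596 0.1875 0.1834] wrist [ 0.4124 -0.0233  0.4217] flange low 0.21564692019206247 rz [ 0.41
[... 592 characters left out ...]
] tcp [0.6176 0.1759 0.4869] wrist [0.337  0.0551 0.3148] flange low 0.43787809212506085 rz [0.8001 0.3447 0.4909]
0.8 [ 0.0428 -0.2158  2.22    3.179   0.9263  0.5457] tcp [0.6214 0.0727 0.4557] wrist [0.3125 0.07   0.2899] flange low 0.37693627021937576 rz [0.8812 0.0078 0.4727]
0.9 [ 0.0901 -0.2277  2.2885  3.6511  0.8785  0.6633] tcp [ 0.6049 -0.0207  0.3685] wrist [0.286  0.0827 0.266 ] flange low 0.28309521405114263 rz [ 0.9097 -0.2948  0.2925]
1.0 [ 0.1374 -0.2395  2.357   4.1232  0.8307  0.7809] tcp [ 0.5615 -0.0825  0.243 ] wrist [0.2578 0.0928 0.243 ] flange low 0.1750000000000001 rz [ 0.866 -0.5   -0.   ]
C 0.2 [ 0.1274 -0.3566  2.3227  4.22    0.7471  0.6209] 0.013850482611372112
```

```bash
cat > path.py <<'E'
from h import *
from bench import get_obs
def path(A,B):
    "joint interpolation split to row limits"
    n=1
    while True:
        qs=[A+(B-A)*i/n for i in range(n+1)]
        ok=all(np.linalg.norm(fk(a,K)[0]-fk(b,K)[0])<.048 and (fk(a,K)[1].inv()*fk(b,K)[1]).magnitude()<.145 for a,b in zip(qs,qs[1:])) and (abs(B-A)/n<[.18,.18,.2,.2,.2,.2]).all()
        if ok:return qs
        n+=1
def info(qs):
    for q in qs[::4]+[qs[-1]]:
        pp,R=fk(q,K);g=pp-R.apply([0,0,.019]);f=g+R.apply([.068,0,0])
        print("tcp",pp,"flg",f,"top",g-R.apply([.052,0,0]),"wr",pp-R.apply([0,0,.3506]),"j4 %.2f"%q[3])
C=np.array([0.1374,-0.087,2.3833,4.0061,0.939,0.9653]);D=np.array([0.1374,0.2884,2.3755,3.8609,1.1994,1.2631])
E
python3 - <<'E'
from path import *
A=get_obs()["joint_positions"]
for B in([-.9,-.55,1.75,1.57,1.1,.1],):
    B=np.array(B);a=path(A,B);b=path(B,C);print(len(a)-1,len(b)-1);info(a);print();info(b)
E
```

```text
18 27
tcp [ 0.4694 -0.3058  0.2294] flg [ 0.4606 -0.2409  0.203 ] top [ 0.4734 -0.3352  0.2761] wr [ 0.4413 -0.0941  0.5074] j4 -0.60
tcp [ 0.4998 -0.2284  0.2198] flg [ 0.5075 -0.1583  0.2221] top [ 0.4838 -0.2729  0.2486] wr [ 0.3932 -0.1322  0.5396] j4 -0.12
tcp [ 0.5509 -0.157   0.2872] flg [ 0.5629 -0.0958  0.3203] top [ 0.5216 -0.204   0.2888] wr [ 0.3412 -0.1588  0.5682] j4 0.37
tcp [ 0.5869 -0.1121  0.4205] flg [ 0.5884 -0.0697  0.4769] top [ 0.5571 -0.1504  0.3938] wr [ 0.2879 -0.1736  0.5929] j4 0.85
tcp [ 0.5761 -0.0964  0.5916] flg [ 0.5561 -0.0766  0.6564] top [ 0.5589 -0.1192  0.5442] wr [ 0.2356 -0.1769  0.6137] j4 1.33
tcp [ 0.5477 -0.0964  0.68  ] flg [ 0.5153 -0.0877  0.7421] top [ 0.5402 -0.1105  0.627 ] wr [ 0.2107 -0.1745  0.6226] j4 1.57

tcp [ 0.5477 -0.0964  0.68  ] flg [ 0.5153 -0.0877  0.7421] top [ 0.5402 -0.1105  0.627 ] wr [ 0.2107 -0.1745  0.6226] j4 1.57
tcp [ 0.5592 -0.0467  0.6962] flg [ 0.5232 -0.0758  0.7495] top [ 0.5581 -0.0356  0.642 ] wr [ 0.2601 -0.1634  0.5554] j4 1.93
tcp [ 0.5642 -0.0359  0.695 ] flg [ 0.537  -0.0939  0.7247] top [ 0.5598 -0.001   0.6524] wr [ 0.3002 -0.1339  0.4862] j4 2.29
tcp [ 0.5762 -0.0522  0.6595] flg [ 0.5626 -0.1214  0.6569] top [ 0.5626 -0.0029  0.6383] wr [ 0.3257 -0.0904  0.4172] j4 2.65
tcp [ 0.5948 -0.0761  0.5807] flg [ 0.5912 -0.1374  0.5459] top [ 0.5725 -0.0256  0.5852] wr [ 0.3331 -0.0387  0.3503] j4 3.01
tcp [ 0.6074 -0.0911  0.4605] flg [ 0.605  -0.1304  0.4019] top [ 0.5818 -0.0509  0.4888] wr [0.3213 0.0146 0.2875] j4 3.37
tcp [ 0.5956 -0.0906  0.3116] flg [ 0.5865 -0.1017  0.2425] top [ 0.5735 -0.0674  0.3567] wr [0.291  0.0631 0.2307] j4 3.74
tcp [ 0.5615 -0.0825  0.193 ] flg [ 0.545 -0.073  0.125] top [ 0.545 -0.073  0.245] wr [0.2578 0.0928 0.193 ] j4 4.01
```

```bash
python3 - <<'E'
from path import *
A=get_obs()["joint_positions"];B=np.array([-.9,-.55,1.75,1.57,1.1,.1])
qs=path(A,B)+path(B,C)[1:];r=rows(qs);print(len(r));print(np.round(r[4::5],3).tolist())
for q in qs[5::5]:print(q)
E
```

```text
45
[[0.071, 0.055, -0.055, -0.265, 0.455, 0.477], [0.078, 0.088, -0.099, -0.289, 0.455, 0.444], [0.129, 0.099, -0.122, -0.265, 0.497, 0.371], [0.139, 0.022, -0.046, -0.017, 0.476, 0.404], [0.004, -0.027, 0.018, 0.137, 0.277, 0.621], [-0.018, 0.037, -0.016, 0.045, 0.248, 0.626], [0.012, 0.094, -0.059, -0.032, 0.283, 0.574], [0.084, 0.105, -0.097, -0.042, 0.35, 0.476], [0.156, 0.053, -0.114, 0.029, 0.395, 0.357]]
[-0.4926 -0.24    1.6936  0.0044  1.2507 -0.2576]
[-0.6493 -0.3592  1.7153  0.6065  1.1927 -0.1201]
[-0.806  -0.4785  1.737   1.2087  1.1348  0.0175]
[-0.8232 -0.5157  1.7969  1.7505  1.0881  0.1641]
[-0.631  -0.43    1.9142  2.2016  1.0583  0.3243]
[-0.4389 -0.3442  2.0315  2.6527  1.0284  0.4846]
[-0.2468 -0.2585  2.1487  3.1038  0.9986  0.6448]
[-0.0547 -0.1727  2.266   3.555   0.9688  0.8051]
[ 0.1374 -0.087   2.3833  4.0061  0.939   0.9653]
```

Request:
carry_out(
  commands=[
    [0.014, 0.011, -0.011, -0.053, 0.091, 0.095],
    [0.028, 0.022, -0.022, -0.106, 0.182, 0.191],
    [0.043, 0.033, -0.033, -0.159, 0.273, 0.286],
    [0.057, 0.044, -0.044, -0.212, 0.364, 0.382],
    [0.071, 0.055, -0.055, -0.265, 0.455, 0.477],
  ],
)

```text
time: 5.2
tool_pos: [0.5122, -0.2087, 0.2293]
ee_rot: [2.718, 0.094, 1.312]
wrist_force: [-0.4, 0.6, -2.8]
width: 0.0436
finger_force: 30.0
```

Request:
carry_out(
  commands=[
    [0.016, 0.018, -0.02, -0.058, 0.091, 0.089],
    [0.031, 0.035, -0.04, -0.116, 0.182, 0.178],
    [0.047, 0.053, -0.059, -0.173, 0.273, 0.266],
    [0.062, 0.07, -0.079, -0.231, 0.364, 0.355],
    [0.078, 0.088, -0.099, -0.289, 0.455, 0.444],
  ],
)

```text
time: 5.7
tool_pos: [0.573, -0.1324, 0.3475]
ee_rot: [2.45, -0.524, 1.176]
wrist_force: [-0.1, -0.0, -2.1]
width: 0.0434
finger_force: 30.0
```

Request:
carry_out(
  commands=[
    [0.026, 0.02, -0.024, -0.053, 0.099, 0.074],
    [0.052, 0.04, -0.049, -0.106, 0.199, 0.148],
    [0.077, 0.059, -0.073, -0.159, 0.298, 0.223],
    [0.103, 0.079, -0.098, -0.212, 0.398, 0.297],
    [0.129, 0.099, -0.122, -0.265, 0.497, 0.371],
  ],
)

```text
time: 6.2
tool_pos: [0.5843, -0.1011, 0.5478]
ee_rot: [1.982, -1.121, 1.428]
wrist_force: [-0.4, 0.0, -1.8]
width: 0.0437
finger_force: 30.0
```

```bash
python3 - <<'E'
from path import *
o=get_obs();A=o["joint_positions"];print(A,o["time"],o["tool_pos"],o["width"])
E
```

```text
[-0.814  -0.4743  1.7349  1.2156  1.1408  0.0195] 6.2 [ 0.5843 -0.1011  0.5478] 0.04373574515529972
```

Request:
carry_out(
  commands=[
    [0.028, 0.004, -0.009, -0.003, 0.095, 0.081],
    [0.056, 0.009, -0.018, -0.007, 0.19, 0.162],
    [0.083, 0.013, -0.028, -0.01, 0.286, 0.242],
    [0.111, 0.018, -0.037, -0.014, 0.381, 0.323],
    [0.139, 0.022, -0.046, -0.017, 0.476, 0.404],
  ],
)

```text
time: 6.7
tool_pos: [0.5554, -0.0706, 0.6889]
ee_rot: [0.03, -1.28, -2.857]
wrist_force: [-0.1, 1.0, -1.7]
width: 0.0436
finger_force: 30.0
```

Request:
carry_out(
  commands=[
    [0.001, -0.005, 0.004, 0.027, 0.055, 0.124],
    [0.002, -0.011, 0.007, 0.055, 0.111, 0.248],
    [0.002, -0.016, 0.011, 0.082, 0.166, 0.373],
    [0.003, -0.022, 0.014, 0.11, 0.222, 0.497],
    [0.004, -0.027, 0.018, 0.137, 0.277, 0.621],
  ],
)

```text
time: 7.2
tool_pos: [0.5629, -0.0391, 0.6968]
ee_rot: [-0.697, -0.76, -1.887]
wrist_force: [-0.1, -0.3, -2.6]
width: 0.0438
finger_force: 30.0
```

Request:
carry_out(
  commands=[
    [-0.004, 0.007, -0.003, 0.009, 0.05, 0.125],
    [-0.007, 0.015, -0.006, 0.018, 0.099, 0.25],
    [-0.011, 0.022, -0.01, 0.027, 0.149, 0.376],
    [-0.014, 0.03, -0.013, 0.036, 0.198, 0.501],
    [-0.018, 0.037, -0.016, 0.045, 0.248, 0.626],
  ],
)

```text
time: 7.7
tool_pos: [0.5767, -0.0564, 0.658]
ee_rot: [-0.798, -0.146, -1.568]
wrist_force: [0.2, 0.8, -2.0]
width: 0.0437
finger_force: 30.0
```

Request:
carry_out(
  commands=[
    [0.002, 0.019, -0.012, -0.006, 0.057, 0.115],
    [0.005, 0.038, -0.024, -0.013, 0.113, 0.23],
    [0.007, 0.056, -0.035, -0.019, 0.17, 0.344],
    [0.01, 0.075, -0.047, -0.026, 0.226, 0.459],
    [0.012, 0.094, -0.059, -0.032, 0.283, 0.574],
  ],
)

```text
time: 8.2
tool_pos: [0.6002, -0.0843, 0.5522]
ee_rot: [-0.799, 0.465, -1.371]
wrist_force: [0.1, -0.7, -1.2]
width: 0.0435
finger_force: 30.0
```

Request:
carry_out(
  commands=[
    [0.017, 0.021, -0.019, -0.008, 0.07, 0.095],
    [0.034, 0.042, -0.039, -0.017, 0.14, 0.19],
    [0.05, 0.063, -0.058, -0.025, 0.21, 0.286],
    [0.067, 0.084, -0.078, -0.034, 0.28, 0.381],
    [0.084, 0.105, -0.097, -0.042, 0.35, 0.476],
  ],
)

```text
time: 8.7
tool_pos: [0.606, -0.0948, 0.3867]
ee_rot: [-0.75, 1.048, -1.242]
wrist_force: [0.1, -0.0, -1.8]
width: 0.0436
finger_force: 30.0
```

```bash
python3 - <<'E'
from path import *
o=get_obs();A=o["joint_positions"];print(A,o["time"],o["tool_pos"],o["width"])
p,R=fk(C,K);print(togo(o,p,level(np.radians(-30))))
E
```

```text
[-0.0589 -0.1748  2.2667  3.5555  0.9603  0.8129] 8.7 [ 0.606  -0.0948  0.3867] 0.043633108754900105
(array([ 0.1549,  0.0533, -0.1132]), array([0.0306, 0.3879, 0.3499]))
```

Last row of the sweep, then a look at how the core hangs.

Request:
carry_out(
  commands=[
    [0.031, 0.011, -0.023, 0.006, 0.078, 0.07],
    [0.062, 0.021, -0.045, 0.012, 0.155, 0.14],
    [0.093, 0.032, -0.068, 0.018, 0.233, 0.21],
    [0.124, 0.043, -0.091, 0.025, 0.31, 0.28],
    [0.155, 0.053, -0.113, 0.031, 0.388, 0.35],
  ],
)

```text
time: 9.2
tool_pos: [0.5617, -0.0836, 0.1934]
ee_rot: [-0.146, 1.57, -0.671]
wrist_force: [-0.1, -0.7, -1.6]
width: 0.0433
finger_force: 30.0
```

```bash
python3 - <<'E'
from path import *
from bench import snapshot
o=get_obs();print(o["joint_positions"],o["time"],o["tool_pos"],o["ee_rot"])
s=snapshot("side");t=snapshot("top");np.savez("side1.npz",**{k:np.asarray(v) for k,v in s.items()})
a=cv2.resize(s["img"][130:330,230:390],None,fx=2.5,fy=2.5);b=cv2.resize(t["img"][180:340,260:420],None,fx=2.5,fy=2.5)
b=np.vstack([b,np.zeros((100,400,3),np.uint8)]);cv2.imwrite("pics/up.png",np.hstack([a,b])[:,:,::-1])
h=np.radians(-30);z=np.array([np.cos(h),np.sin(h),0])
print(togo(o,np.array([.545,-.073,.093])+.019*z,level(h)))
for s_ in(s,t):
    Q=pts(s_);m=(abs(Q[...,0]-.545)<.06)&(abs(Q[...,1]+.073)<.06)&(Q[...,2]>.06);q=Q[m]
    print(len(q),"z",np.percentile(q[:,2],[1,99]))
    for lo in(.10,.12,.135,.15,.165,.22,.235):
        k=q[(q[:,2]>lo)&(q[:,2]<lo+.012)]
        if len(k)>8:print(lo,len(k),k.mean(0),k.min(0)[:2],k.max(0)[:2])
E
```

```text
[ 0.1347 -0.0871  2.3829  4.0041  0.9386  0.966 ] 9.2 [ 0.5617 -0.0836  0.1934] [-0.1459  1.5698 -0.6706]
(array([ 0.1004,  0.0008, -0.0008]), array([-0.0012,  0.001 ,  0.0001]))
1508 z [0.1292 0.2477]
0.12 37 [ 0.5547 -0.037   0.1297] [ 0.5254 -0.0545] [ 0.5835 -0.0279]
0.135 274 [ 0.5567 -0.0542  0.1382] [ 0.5251 -0.0984] [ 0.5879 -0.0288]
0.15 87 [ 0.5469 -0.0556  0.1558] [ 0.5273 -0.0679] [ 0.5685 -0.0474]
0.165 41 [ 0.5541 -0.0551  0.169 ] [ 0.5356 -0.0683] [ 0.5683 -0.0481]
0.22 99 [ 0.5446 -0.0577  0.226 ] [ 0.5252 -0.0714] [ 0.5667 -0.0483]
0.235 193 [ 0.5458 -0.0685  0.2426] [ 0.5252 -0.0969] [ 0.5667 -0.0492]
892 z [0.1241 0.2465]
0.12 141 [ 0.525  -0.0699  0.1283] [ 0.5021 -0.1144] [ 0.5743 -0.0348]
0.135 49 [ 0.5279 -0.0674  0.1382] [ 0.5013 -0.1135] [ 0.5594 -0.0365]
0.15 17 [ 0.5311 -0.0723  0.1559] [ 0.5207 -0.0881] [ 0.5538 -0.0546]
0.165 24 [ 0.5344 -0.0721  0.1721] [ 0.5203 -0.1082] [ 0.5545 -0.0385]
0.22 23 [ 0.535  -0.0734  0.2256] [ 0.5215 -0.0923] [ 0.554  -0.0555]
0.235 164 [ 0.5424 -0.0762  0.2409] [ 0.5208 -0.0973] [ 0.5634 -0.0553]
```

View pics/up.png

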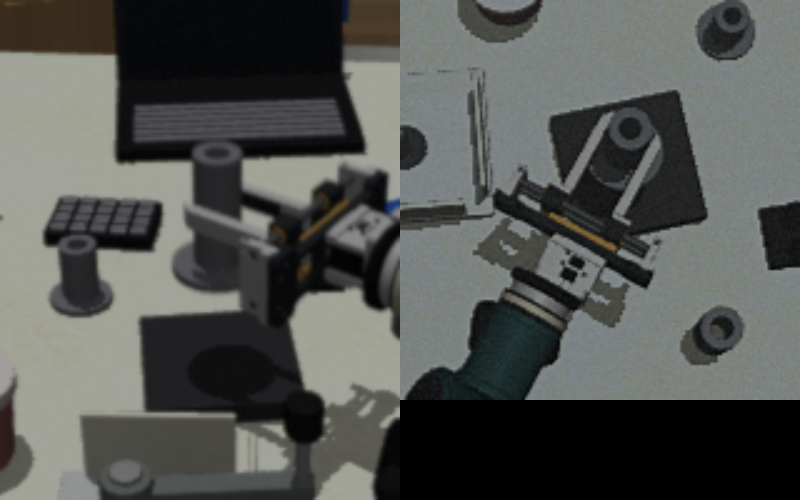

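The picture shows the core upright in the fingers (left crop 217,215; right crop 632,130) above the plate, with its flange about 0.10 m above the plate. Lowering it now.

Request:
carry_out(
  commands=[
    [0.025, 0, 0, 0, 0, 0],
    [0.05, 0, 0, 0, 0, 0],
    [0.072, 0, 0, 0, 0, 0],
    [0.086, 0, 0, 0, 0, 0],
    [0.094, 0, 0, 0, 0, 0],
  ],
)

```text
time: 9.8
tool_pos: [0.564, -0.0843, 0.1021]
ee_rot: [-0.489, 1.563, -1.014]
wrist_force: [0.6, 0.5, -2.0]
width: 0.0439
finger_force: 30.0
```

Request:
carry_out(
  commands=[
    [0.001, 0, 0, 0, 0, 0],
    [0.002, 0, 0, 0, 0, 0],
    [0.003, 0, 0, 0, 0, 0],
    [0.003, 0, 0, 0, 0, 0],
    [0.003, 0, 0, 0, 0, 0],
  ],
)

```text
time: 10.3
tool_pos: [0.5636, -0.0843, 0.1004]
ee_rot: [-0.047, 1.563, -0.572]
wrist_force: [-0.3, 0.9, -1.9]
width: 0.0432
finger_force: 30.0
```

Request:
carry_out(
  commands=[
    [0.001, 0, 0, 0, 0, 0],
    [0.001, 0, 0, 0, 0, 0],
    [0.002, 0, 0, 0, 0, 0],
    [0.002, 0, 0, 0, 0, 0],
    [0.002, 0, 0, 0, 0, 0],
  ],
)

```text
time: 10.8
tool_pos: [0.5633, -0.0843, 0.0974]
ee_rot: [-0.186, 1.565, -0.711]
wrist_force: [-0.5, 0.1, -2.4]
width: 0.0437
finger_force: 30.0
```

```bash
python3 - <<'E'
from path import *
from bench import snapshot
o=get_obs();print(o["wrist_force"],o["tool_pos"],o["ee_rot"],o["wrist_torque"])
for n in("side","top"):
    Q=pts(snapshot(n));m=(abs(Q[...,0]-.545)<.03)&(abs(Q[...,1]+.073)<.03)&(Q[...,2]>.125);print(n,np.median(Q[m],0))
E
```

```text
[-0.4866  0.1028 -2.4255] [ 0.5633 -0.0843  0.0974] [-0.186   1.5645 -0.7113] [0.4681 0.8231 0.0408]
side [ 0.548  -0.0609  0.1451]
top [ 0.5443 -0.0764  0.1495]
```

Request:
carry_out(
  commands=[
    [0.001, 0, 0, 0, 0, 0],
    [0.001, 0, 0, 0, 0, 0],
    [0.002, 0, 0, 0, 0, 0],
    [0.002, 0, 0, 0, 0, 0],
    [0.003, 0, 0, 0, 0, 0],
  ],
)

```text
time: 11.4
tool_pos: [0.5634, -0.0844, 0.0946]
ee_rot: [-0.135, 1.564, -0.661]
wrist_force: [0.2, -0.8, -2.1]
width: 0.0436
finger_force: 30.0
```

Request:
carry_out(
  commands=[
    [0.001, 0, 0, 0, 0, 0],
    [0.001, 0, 0, 0, 0, 0],
    [0.001, 0, 0, 0, 0, 0],
    [0.001, 0, 0, 0, 0, 0],
    [0.001, 0, 0, 0, 0, 0],
  ],
)

```text
time: 11.9
tool_pos: [0.5634, -0.0844, 0.0936]
ee_rot: [-0.151, 1.564, -0.676]
wrist_force: [0.2, -0.3, -2.3]
width: 0.0436
finger_force: 30.0
```

Request:
carry_out(
  commands=[
    [0.001, 0, 0, 0, 0, 0],
    [0.001, 0, 0, 0, 0, 0],
    [0.001, 0, 0, 0, 0, 0],
    [0.001, 0, 0, 0, 0, 0],
    [0.001, 0, 0, 0, 0, 0],
  ],
)

```text
time: 12.4
tool_pos: [0.5634, -0.0844, 0.0925]
ee_rot: [-0.152, 1.564, -0.678]
wrist_force: [-0.3, 0.0, -2.4]
width: 0.0436
finger_force: 30.0
```

Request:
carry_out(
  commands=[
    [0.001, 0, 0, 0, 0, 0],
    [0.001, 0, 0, 0, 0, 0],
    [0.001, 0, 0, 0, 0, 0],
    [0.001, 0, 0, 0, 0, 0],
    [0.001, 0, 0, 0, 0, 0],
  ],
)

```text
time: 12.9
tool_pos: [0.5636, -0.0843, 0.0921]
ee_rot: [-0.099, 1.563, -0.624]
wrist_force: [-0.2, 0.0, 0.1]
width: 0.0437
finger_force: 30.0
```

Request:
carry_out(
  commands=[
    [0.001, 0, 0, 0, 0, 0],
    [0.001, 0, 0, 0, 0, 0],
    [0.001, 0, 0, 0, 0, 0],
    [0.001, 0, 0, 0, 0, 0],
    [0.001, 0, 0, 0, 0, 0],
  ],
)

```text
time: 13.4
tool_pos: [0.5639, -0.0842, 0.0919]
ee_rot: [-0.048, 1.561, -0.573]
wrist_force: [0.2, -0.3, 5.1]
width: 0.0436
finger_force: 29.9
```

Request:
carry_out(
  commands=[
    [-0.001, 0, 0, 0, 0, 0],
    [-0.001, 0, 0, 0, 0, 0],
    [-0.001, 0, 0, 0, 0, 0],
    [-0.001, 0, 0, 0, 0, 0],
    [-0.001, 0, 0, 0, 0, 0],
  ],
  jaw=1,
)

```text
time: 13.9
tool_pos: [0.5631, -0.0845, 0.091]
ee_rot: [-0.25, 1.565, -0.776]
wrist_force: [0.2, 1.2, -0.3]
width: 0.0801
finger_force: 0.0
```

Request:
carry_out(
  commands=[
    [0, 0, 0, 0, 0, 0],
    [0, 0, -0.005, 0, 0, 0],
    [0, 0, -0.015, 0, 0, 0],
    [0, 0, -0.03, 0, 0, 0],
    [0, 0, -0.045, 0, 0, 0],
  ],
)

```text
time: 14.4
tool_pos: [0.5234, -0.0616, 0.0911]
ee_rot: [-0.211, 1.565, -0.736]
wrist_force: [-0.3, -0.4, 0.3]
width: 0.094
finger_force: 0.0
```

```bash
python3 - <<'E'
from path import *
from bench import snapshot
o=get_obs();print(o["wrist_force"],o["tool_pos"],o["width"],o["joint_positions"],o["time"])
for n in("side","top"):
    s=snapshot(n);np.savez(n+"2.npz",**{k:np.asarray(v) for k,v in s.items()})
    Q=pts(s);m=(abs(Q[...,0]-.545)<.03)&(abs(Q[...,1]+.073)<.03)&(Q[...,2]>.137);q=Q[m];print(n,len(q),np.median(q,0),(q.max(0)+q.min(0))/2,np.ptp(q,0))
E
```

```text
[-0.3118 -0.3799  0.3161] [ 0.5234 -0.0616  0.0911] 0.09395500379629437 [0.2489 0.2754 2.431  3.9632 1.2705 1.2557] 14.4
side 186 [ 0.5487 -0.0678  0.1438] [ 0.5487 -0.0718  0.1425] [0.0418 0.0434 0.0109]
top 162 [ 0.5459 -0.0764  0.1438] [ 0.547  -0.0762  0.1451] [0.0417 0.0422 0.016 ]
```

```bash
python3 - <<'E'
from path import *
o=get_obs();A=o["joint_positions"];h=np.radians(-30);z=np.array([np.cos(h),np.sin(h),0])
for back,up in((.0,.0),(.02,.05),(.03,.1),(.05,.15)):
    W,e=ik(o["tool_pos"]-back*z+[0,0,up],level(h),A);print(back,up,W,e)
W,e=ik(o["tool_pos"]-.03*z+[0,0,.1],level(h),A)
E,e=ik(np.array([.547,-.0745,.24]),down(1.62),[-.2,0,1.5,0,1.6,-.2]);print(E,e)
for B in([-.5,-.5,1.9,1.9,1.05,.3],[-.6,-.5,1.8,1.57,1.1,.1]):
    B=np.array(B);a=path(W,B);b=path(B,E);print(len(a)-1,len(b)-1);
    for q in (a+b[1:])[::3]:
        pp,R=fk(q,K);print("tcp",pp,"mid",pp-R.apply([0,0,.15]),"wr",pp-R.apply([0,0,.35]),"j4 %.2f"%q[3])
E
```

```text
0.0 0.0 [0.2501 0.2691 2.4336 3.9651 1.2619 1.2538] 1.1153411527686787e-11
0.02 0.05 [0.3113 0.0286 2.4737 4.0839 1.1587 1.0671] 1.5945872400280336e-10
0.03 0.1 [ 0.3443 -0.195   2.478   4.2067  1.0595  0.847 ] 5.41759534455899e-09
0.05 0.15 [ 0.3622 -0.384   2.5113  4.22    1.0075  0.7223] 0.057395275027313834
[-0.2381  0.0878  1.3023  0.      1.7515 -0.2873] 4.554372937782986e-13
22 17
tcp [ 0.4968 -0.0459  0.1903] mid [0.3669 0.0291 0.1903] wr [0.1937 0.1291 0.1903] j4 4.21
tcp [ 0.5416 -0.0295  0.3163] mid [0.41   0.0313 0.278 ] wr [0.2344 0.1124 0.2269] j4 3.89
tcp [ 0.5601 -0.0087  0.436 ] mid [0.4352 0.0325 0.364 ] wr [0.2685 0.0875 0.268 ] j4 3.58
tcp [0.5599 0.019  0.5375] mid [0.446  0.035  0.4412] wr [0.2941 0.0562 0.3129] j4 3.26
tcp [0.5514 0.0515 0.6121] mid [0.4479 0.0384 0.5044] wr [0.3097 0.0209 0.3608] j4 2.95
tcp [0.5447 0.082  0.6562] mid [0.4461 0.0401 0.5511] wr [ 0.3148 -0.0157  0.411 ] j4 2.63
tcp [0.546  0.1002 0.6714] mid [0.4444 0.0354 0.582 ] wr [ 0.3091 -0.051   0.4627] j4 2.32
tcp [0.5555 0.0951 0.6644] mid [0.4431 0.0191 0.6004] wr [ 0.2933 -0.0821  0.5
[... 1159 characters left out ...]
 0.5743] wr [ 0.3214 -0.043   0.449 ] j4 2.38
tcp [0.5568 0.1122 0.6626] mid [0.4514 0.0317 0.5926] wr [ 0.3108 -0.0758  0.4993] j4 2.08
tcp [0.57   0.0872 0.6421] mid [0.4507 0.0054 0.6026] wr [ 0.2916 -0.1037  0.5499] j4 1.77
tcp [0.5885 0.0648 0.5916] mid [ 0.4613 -0.0147  0.5904] wr [ 0.2917 -0.1206  0.5887] j4 1.46
tcp [0.6056 0.0809 0.4827] mid [ 0.4946 -0.0064  0.5331] wr [ 0.3465 -0.1228  0.6004] j4 1.12
tcp [0.5997 0.0633 0.378 ] mid [ 0.5163 -0.0144  0.4754] wr [ 0.405  -0.118   0.6054] j4 0.79
tcp [0.5792 0.0156 0.2952] mid [ 0.5305 -0.0362  0.4273] wr [ 0.4657 -0.1052  0.6035] j4 0.45
tcp [ 0.5545 -0.0509  0.2472] mid [ 0.5426 -0.065   0.396 ] wr [ 0.5268 -0.0837  0.5945] j4 0.11
```

```bash
python3 - <<'E'
from path import *
o=get_obs();A=o["joint_positions"];h=np.radians(-30);z=np.array([np.cos(h),np.sin(h),0])
W,e=ik(o["tool_pos"]-.02*z+[0,0,.085],level(h),A);print(W,e,togo(o,o["tool_pos"]-.02*z+[0,0,.085],level(h)))
E,e=ik(np.array([.547,-.0745,.24]),down(1.62),[-.2,0,1.5,0,1.6,-.2])
B=np.array([-.5,-.5,1.9,1.9,1.05,.3])
a,b=path(W,B),path(B,E);print(len(a)-1,len(b)-1)
qs=[W+(B-W)*i/23 for i in range(24)]+[B+(E-B)*i/17 for i in range(1,18)]
r=rows(qs);print(len(r));print(np.round(r[4::5],2+1).tolist());print([fk(q,K)[0].round(3).tolist() for q in qs[5::5]])
E
```

```text
[ 0.3113 -0.1213  2.472   4.1454  1.0733  0.9276] 2.409017429982896e-12 (array([-0.0851, -0.0002, -0.0196]), array([0.0003, 0.0043, 0.0026]))
23 17
40
[[-0.194, 0.06, 0.039, -0.108, -0.411, -0.277], [-0.162, -0.009, 0.054, -0.026, -0.389, -0.416], [-0.094, -0.039, 0.049, -0.021, -0.324, -0.535], [-0.023, -0.021, 0.024, -0.088, -0.271, -0.605], [-0.057, 0.04, -0.001, -0.071, -0.398, -0.519], [-0.166, 0.015, 0.002, 0.201, -0.548, -0.363], [-0.164, -0.001, -0.013, 0.272, -0.529, -0.291], [-0.152, -0.017, -0.026, 0.325, -0.496, -0.2]]
[[0.569, -0.019, 0.37], [0.574, 0.024, 0.535], [0.558, 0.074, 0.635], [0.554, 0.099, 0.665], [0.581, 0.123, 0.605], [0.601, 0.145, 0.441], [0.582, 0.065, 0.298], [0.547, -0.074, 0.24]]
```

Request:
carry_out(
  commands=[
    [0, 0, -0.015, 0, 0, 0],
    [-0.02, 0, -0.02, 0, 0, 0],
    [-0.045, 0, -0.02, 0, 0, 0],
    [-0.068, 0, -0.02, 0, 0.004, 0],
    [-0.085, 0, -0.02, 0, 0.004, 0],
  ],
)

```text
time: 15.0
tool_pos: [0.5068, -0.0513, 0.178]
ee_rot: [0.11, 1.567, -0.415]
wrist_force: [-0.1, 0.2, 0.5]
width: 0.0941
finger_force: 0.0
```

Request:
carry_out(
  commands=[
    [-0.039, 0.012, 0.008, -0.022, -0.082, -0.055],
    [-0.078, 0.024, 0.016, -0.043, -0.164, -0.111],
    [-0.116, 0.036, 0.023, -0.065, -0.247, -0.166],
    [-0.155, 0.048, 0.031, -0.086, -0.329, -0.222],
    [-0.194, 0.06, 0.039, -0.108, -0.411, -0.277],
  ],
)

```text
time: 15.5
tool_pos: [0.5705, -0.0181, 0.3713]
ee_rot: [-0.65, 1.069, -1.063]
wrist_force: [-0.0, -0.2, -0.5]
width: 0.094
finger_force: 0.0
```

Request:
carry_out(
  commands=[
    [-0.032, -0.002, 0.011, -0.005, -0.078, -0.083],
    [-0.065, -0.004, 0.022, -0.01, -0.156, -0.166],
    [-0.097, -0.005, 0.032, -0.016, -0.233, -0.25],
    [-0.13, -0.007, 0.043, -0.021, -0.311, -0.333],
    [-0.162, -0.009, 0.054, -0.026, -0.389, -0.416],
  ],
)

```text
time: 16.0
tool_pos: [0.5755, 0.0247, 0.5361]
ee_rot: [-0.748, 0.502, -1.161]
wrist_force: [-0.6, -0.7, 0.6]
width: 0.0938
finger_force: 0.0
```

Request:
carry_out(
  commands=[
    [-0.019, -0.008, 0.01, -0.004, -0.065, -0.107],
    [-0.038, -0.016, 0.02, -0.008, -0.13, -0.214],
    [-0.056, -0.023, 0.029, -0.013, -0.194, -0.321],
    [-0.075, -0.031, 0.039, -0.017, -0.259, -0.428],
    [-0.094, -0.039, 0.049, -0.021, -0.324, -0.535],
  ],
)

```text
time: 16.5
tool_pos: [0.5592, 0.0738, 0.6354]
ee_rot: [-0.803, -0.105, -1.318]
wrist_force: [-0.6, -0.3, -0.2]
width: 0.0942
finger_force: 0.0
```

Request:
carry_out(
  commands=[
    [-0.005, -0.004, 0.005, -0.018, -0.054, -0.121],
    [-0.009, -0.008, 0.01, -0.035, -0.108, -0.242],
    [-0.014, -0.013, 0.014, -0.053, -0.163, -0.363],
    [-0.018, -0.017, 0.019, -0.07, -0.217, -0.484],
    [-0.023, -0.021, 0.024, -0.088, -0.271, -0.605],
  ],
)

```text
time: 17.0
tool_pos: [0.5554, 0.0991, 0.6644]
ee_rot: [-0.789, -0.73, -1.567]
wrist_force: [0.1, -0.0, 0.3]
width: 0.0935
finger_force: 0.0
```

Request:
carry_out(
  commands=[
    [-0.011, 0.008, 0, -0.014, -0.08, -0.104],
    [-0.023, 0.016, 0, -0.028, -0.159, -0.208],
    [-0.034, 0.024, 0, -0.043, -0.239, -0.311],
    [-0.046, 0.032, 0, -0.057, -0.318, -0.415],
    [-0.057, 0.04, -0.001, -0.071, -0.398, -0.519],
  ],
)

```text
time: 17.5
tool_pos: [0.5829, 0.1224, 0.604]
ee_rot: [-0.604, -1.375, -1.848]
wrist_force: [0.5, 0.3, 0.4]
width: 0.0939
finger_force: 0.0
```

Request:
carry_out(
  commands=[
    [-0.033, 0.003, 0, 0.04, -0.11, -0.073],
    [-0.066, 0.006, 0.001, 0.08, -0.219, -0.145],
    [-0.1, 0.009, 0.001, 0.121, -0.329, -0.218],
    [-0.133, 0.012, 0.002, 0.161, -0.438, -0.29],
    [-0.166, 0.015, 0.002, 0.201, -0.548, -0.363],
  ],
)

```text
time: 18.0
tool_pos: [0.6027, 0.1438, 0.4395]
ee_rot: [2.626, -1.109, 1.411]
wrist_force: [-0.2, 0.8, -1.0]
width: 0.0938
finger_force: 0.0
```

```bash
python3 - <<'E'
from path import *
o=get_obs();A=o["joint_positions"];print(A,o["time"],o["tool_pos"])
E,e=ik(np.array([.547,-.0745,.24]),down(1.62),[-.2,0,1.5,0,1.6,-.2])
qs=[A+(E-A)*i/10 for i in range(11)];r=rows(qs);print(np.round(r[4::5],3).tolist(),len(path(A,E))-1)
for n in("side","top"):
    s=load(n+"2");Q=pts(s);m=(abs(Q[...,0]-.545)<.03)&(abs(Q[...,1]+.073)<.03)&(Q[...,2]>.139);q=Q[m]
    mm=m.astype(np.uint8)
    c=cv2.convexHull(np.argwhere(mm)[:,::-1].astype(np.int32)); (u,v),ax,_=cv2.fitEllipse(c);print(n,u,v,ax,cast(s,(u,v),.145))
E
```

```text
[-0.3894 -0.2544  1.6496  1.1081  1.3378  0.0585] 18.0 [0.6027 0.1438 0.4395]
[[-0.163, -0.001, -0.012, 0.271, -0.525, -0.29], [-0.151, -0.018, -0.026, 0.325, -0.491, -0.199]] 10
side 316.0295715332031 232.33021545410156 (12.343829154968262, 19.461191177368164) [[ 0.5482 -0.0681  0.145 ]]
top 349.8733215332031 237.54867553710938 (16.125627517700195, 16.23249053955078) [[ 0.5459 -0.076   0.145 ]]
```

Request:
carry_out(
  commands=[
    [-0.033, 0, -0.002, 0.054, -0.105, -0.058],
    [-0.065, 0, -0.005, 0.108, -0.21, -0.116],
    [-0.098, 0, -0.007, 0.163, -0.315, -0.174],
    [-0.13, 0, -0.01, 0.217, -0.42, -0.232],
    [-0.163, -0.001, -0.012, 0.271, -0.525, -0.29],
  ],
)

```text
time: 18.5
tool_pos: [0.5832, 0.0645, 0.2987]
ee_rot: [2.842, -0.514, 1.494]
wrist_force: [-0.4, 0.2, -0.1]
width: 0.094
finger_force: 0.0
```

Request:
carry_out(
  commands=[
    [-0.03, -0.004, -0.005, 0.065, -0.098, -0.04],
    [-0.06, -0.007, -0.01, 0.13, -0.196, -0.08],
    [-0.091, -0.011, -0.016, 0.195, -0.295, -0.119],
    [-0.121, -0.014, -0.021, 0.26, -0.393, -0.159],
    [-0.151, -0.018, -0.026, 0.325, -0.491, -0.199],
  ],
)

```text
time: 19.0
tool_pos: [0.5476, -0.0738, 0.2416]
ee_rot: [3.142, -0.001, 1.62]
wrist_force: [0.2, -0.7, -0.6]
width: 0.0939
finger_force: 0.0
```

```bash
python3 - <<'E'
from path import *
o=get_obs();print(o["joint_positions"],o["time"],o["tool_pos"],o["ee_rot"])
for z in(.16,.105): print(togo(o,[.547,-.0748,z],down(1.62)))
E
```

```text
[-0.2376  0.089   1.2979  0.0015  1.7551 -0.2865] 19.0 [ 0.5476 -0.0738  0.2416] [ 3.1415 -0.0015  1.6199]
(array([-0.0011, -0.0006,  0.0816]), array([ 0.0001, -0.0015, -0.0001]))
(array([-0.0011, -0.0006,  0.1366]), array([ 0.0001, -0.0015, -0.0001]))
```

Request:
carry_out(
  commands=[
    [-0.001, -0.001, 0.04, 0, -0.001, 0],
    [-0.001, -0.001, 0.08, 0, -0.001, 0],
    [-0.001, -0.001, 0.115, 0, -0.001, 0],
    [-0.001, -0.001, 0.13, 0, -0.001, 0],
    [-0.001, -0.001, 0.137, 0, -0.001, 0],
  ],
)

```text
time: 19.5
tool_pos: [0.5459, -0.0723, 0.1025]
ee_rot: [-3.141, -0.006, 1.619]
wrist_force: [-0.4, -0.5, 0.5]
width: 0.0938
finger_force: 0.0
```

Request:
carry_out(
  commands=[
    [0, 0, 0, 0, 0, 0],
    [0, 0, 0, 0, 0, 0],
    [0, 0, 0, 0, 0, 0],
    [0, 0, 0, 0, 0, 0],
    [0, 0, 0, 0, 0, 0],
  ],
  jaw=0.2,
)

```text
time: 20.0
tool_pos: [0.5476, -0.0725, 0.1055]
ee_rot: [3.137, -0.005, 1.619]
wrist_force: [0.4, 0.5, -0.2]
width: 0.0575
finger_force: 0.0
```

Request:
carry_out(
  commands=[
    [0, 0, 0, 0, 0, 0],
    [0, 0, 0, 0, 0, 0],
    [0, 0, 0, 0, 0, 0],
    [0, 0, 0, 0, 0, 0],
    [0, 0, 0, 0, 0, 0],
  ],
)

```text
time: 20.5
tool_pos: [0.5474, -0.0724, 0.1047]
ee_rot: [3.138, -0.005, 1.619]
wrist_force: [0.8, 0.2, 0.6]
width: 0.0431
finger_force: 29.8
```

Request:
carry_out(
  commands=[
    [0, 0, -0.02, 0, 0, 0],
    [0, 0, -0.05, 0, 0, 0],
    [0, 0, -0.08, 0, 0, 0],
    [0, 0, -0.1, 0, 0, 0],
    [0, 0, -0.11, 0, 0, 0],
  ],
)

```text
time: 21.0
tool_pos: [0.5471, -0.073, 0.2162]
ee_rot: [3.137, -0.005, 1.619]
wrist_force: [0.5, 0.7, -2.7]
width: 0.0436
finger_force: 29.8
```

```bash
python3 - <<'E'
from path import *
o=get_obs();print(o["joint_positions"],o["time"],o["tool_pos"],o["ee_rot"],o["width"])
for z in(.215,): print(togo(o,[.5755,.1685,z],down(1.62)))
E
```

```text
[-0.239   0.0872  1.3498  0.0056  1.7018 -0.2865] 21.0 [ 0.5471 -0.073   0.2162] [ 3.1373 -0.0045  1.619 ] 0.04356120824054981
(array([0.2399, 0.04  , 0.0024]), array([ 0.0043, -0.0045, -0.001 ]))
```

```bash
python3 - <<'E'
from h import *
def circ(q,r,c0):
    s=least_squares(lambda c:np.hypot(q[:,0]-c[0],q[:,1]-c[1])-r,c0,loss="soft_l1",f_scale=.002);return s.x,np.sqrt(np.mean(s.fun**2)),len(q)
for n in("side","top"):
    Q=pts(load(n+"2"));
    m=(np.hypot(Q[...,0]-.547,Q[...,1]+.075)<.028)&(Q[...,2]>.045)&(Q[...,2]<.138);print(n,"core",*circ(Q[m],.022,[.547,-.075]))
    Q=pts(load(n+"0"));d=np.hypot(Q[...,0]-.576,Q[...,1]-.1685)
    for lo,hi in((.03,.06),(.06,.084),(.03,.084)):
        m=(d<.018)&(Q[...,2]>lo)&(Q[...,2]<hi);print(n,"spindle",lo,*circ(Q[m],.009,[.576,.168]))
    m=(d<.018)&(Q[...,2]>.088);print(n,"tip",Q[m].mean(0) if m.any() else None,m.sum())
    m=(np.hypot(Q[...,0]-.569,Q[...,1]-.284)<.018)&(Q[...,2]>.05)&(Q[...,2]<.16);print(n,"column",*circ(Q[m],.011,[.569,.284]))
s=load("side0");u,v=map(int,proj(s,[.576,.1685,.06]));print(u,v)
a=s["img"][v-35:v+35,u-35:u+35];cv2.imwrite("pics/sp.png",cv2.resize(a,None,fx=6,fy=6)[:,:,::-1])
E
```

```text
side core [ 0.5492 -0.0742] 0.0023527981911539717 543
side spindle 0.03 [0.5788 0.1712] 0.0010311386576005706 71
side spindle 0.06 [0.5785 0.1701] 0.00016298550701362413 4
side spindle 0.03 [0.5788 0.1711] 0.0010107665540727132 75
side tip None 0
side column [0.5716 0.2856] 0.0008820907272882452 567
top core [ 0.5459 -0.0756] 0.00573147333757902 159
top spindle 0.03 [0.5769 0.1696] 0.000469086922706007 17
top spindle 0.06 [0.5767 0.17  ] 0.0007903987687178666 14
top spindle 0.03 [0.5769 0.1698] 0.0006503925879336816 31
top tip [0.5757 0.1688 0.0929] 22
top column [0.57   0.2846] 0.0010206891843547096 63
290 332
```

View pics/sp.png

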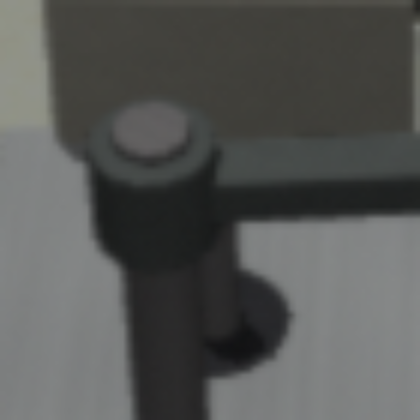

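The crop shows the column top at (150,130) and the spindle foot behind it at (245,320), partly hidden. Both cameras' cylinder fits, corrected with the core's known position, put the spindle at about (0.577, 0.170). Moving over it.

Request:
carry_out(
  commands=[
    [0.035, 0.006, 0, 0, 0, 0],
    [0.082, 0.014, 0, 0, 0, 0],
    [0.13, 0.022, 0, 0, 0, 0],
    [0.175, 0.03, 0, 0, 0, 0],
    [0.215, 0.037, 0, 0, 0, 0],
  ],
)

```text
time: 21.5
tool_pos: [0.5725, 0.1456, 0.2138]
ee_rot: [-3.141, -0.005, 1.62]
wrist_force: [0.9, -0.0, -2.3]
width: 0.0429
finger_force: 29.8
```

Request:
carry_out(
  commands=[
    [0.018, 0.003, 0, 0, 0, 0],
    [0.027, 0.0045, 0, 0, 0, 0],
    [0.029, 0.005, 0, 0, 0, 0],
    [0.029, 0.005, 0, 0, 0, 0],
    [0.029, 0.005, 0, 0, 0, 0],
  ],
)

```text
time: 22.0
tool_pos: [0.5771, 0.1712, 0.2158]
ee_rot: [3.139, -0.004, 1.617]
wrist_force: [0.3, -0.7, -1.7]
width: 0.0427
finger_force: 29.8
```

```bash
cat > see.py <<'E'
from h import *
from bench import *
o=get_obs();T=o["tool_pos"];print(o["time"],T,o["ee_rot"])
def circ(q,r,c0):
    s=least_squares(lambda c:np.hypot(q[:,0]-c[0],q[:,1]-c[1])-r,c0,loss="soft_l1",f_scale=.002);return s.x,np.sqrt(np.mean(s.fun**2)),len(q)
for n in("side","top"):
    s=snapshot(n);Q=pts(s);d=np.hypot(Q[...,0]-T[0],Q[...,1]-T[1]);z0=T[2]-.08
    for lo,hi in((z0+.012,z0+.04),(z0+.04,z0+.07)):
        m=(d<.03)&(Q[...,2]>lo)&(Q[...,2]<hi)
        if m.sum()>5:print(n,"barrel",*circ(Q[m],.022,T[:2]))
    m=(d<.052)&(Q[...,2]>z0-.004)&(Q[...,2]<z0+.006)
    if m.sum()>5: print(n,"flange",*circ(Q[m][np.hypot(*(Q[m][:,:2]-T[:2]).T)>.035],.042,T[:2]))
    u,v=map(int,proj(s,[T[0],T[1],T[2]-.04])); a=s["img"][max(0,v-60):v+60,u-60:u+60];cv2.imwrite(f"pics/h_{n}.png",cv2.resize(a,(400,400))[:,:,::-1])
E
python3 see.py; python3 -c "
import cv2,numpy as np;cv2.imwrite('pics/h1.png',np.hstack([cv2.imread('pics/h_side.png'),cv2.imread('pics/h_top.png')]))"
```

```text
22.0 [0.5771 0.1712 0.2158] [ 3.1392 -0.0044  1.6169]
side barrel [0.5784 0.1692] 0.001552032451298815 283
side barrel [0.5782 0.1691] 0.0010264826998034214 309
side flange [0.5785 0.1686] 0.0009523350162569946 51
top barrel [0.5742 0.17  ] 0.0012012790210094507 9
```

View pics/h1.png

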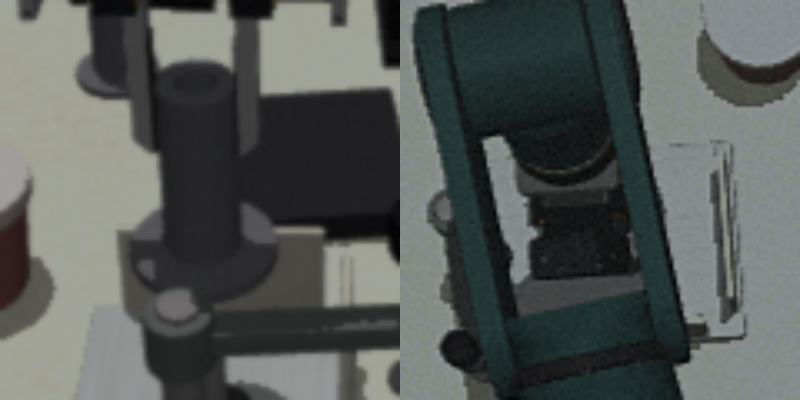

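The side crop shows the core upright in the fingers (195,180) above the station; in that camera it sits 2 mm short of the spindle along +y. I correct that and lower to the tip.

Request:
carry_out(
  commands=[
    [0.002, 0, 0, 0, 0, 0],
    [0.002, 0, 0.01, 0, 0, 0],
    [0.002, 0, 0.02, 0, 0, 0],
    [0.002, 0, 0.03, 0, 0, 0],
    [0.002, 0, 0.034, 0, 0, 0],
  ],
)

```text
time: 22.6
tool_pos: [0.5759, 0.1748, 0.1792]
ee_rot: [-3.14, -0.004, 1.619]
wrist_force: [-1.0, 0.3, -2.7]
width: 0.0432
finger_force: 29.8
```

```bash
python3 see.py
```

```text
22.6 [0.5759 0.1748 0.1792] [-3.1403 -0.0045  1.619 ]
side barrel [0.577  0.1725] 0.001155731751892964 161
side barrel [0.577  0.1727] 0.0010114203956892547 297
top barrel [0.5707 0.1756] 0.0018791339637496663 7
```

Request:
carry_out(
  commands=[
    [0, 0, 0, 0, 0, 0],
    [0, 0, 0, 0, 0, 0],
    [0, 0, 0, 0, 0, 0],
    [0, 0, 0, 0, 0, 0],
    [0, 0, 0, 0, 0, 0],
  ],
)

```text
time: 23.2
tool_pos: [0.5771, 0.175, 0.1821]
ee_rot: [3.138, -0.005, 1.619]
wrist_force: [-0.2, 0.4, -2.5]
width: 0.043
finger_force: 29.8
```

```bash
python3 see.py
```

```text
23.2 [0.5771 0.175  0.1821] [ 3.1385 -0.0052  1.619 ]
side barrel [0.5785 0.1726] 0.0014003315713580176 191
side barrel [0.5782 0.1729] 0.001006895513650175 292
top barrel [0.5696 0.1771] 0.0014623276298679128 8
```

Request:
carry_out(
  commands=[
    [-0.002, 0, 0, 0, 0, 0],
    [-0.002, 0, 0, 0, 0, 0],
    [-0.002, 0, 0.002, 0, 0, 0],
    [-0.002, 0, 0.004, 0, 0, 0],
    [-0.002, 0, 0.006, 0, 0, 0],
  ],
)

```text
time: 23.8
tool_pos: [0.577, 0.173, 0.1755]
ee_rot: [3.139, -0.005, 1.619]
wrist_force: [-0.6, -0.6, -2.4]
width: 0.0431
finger_force: 29.8
```

Request:
carry_out(
  commands=[
    [0, 0, 0.002, 0, 0, 0],
    [0, 0, 0.004, 0, 0, 0],
    [0, 0, 0.006, 0, 0, 0],
    [0, 0, 0.007, 0, 0, 0],
    [0, 0, 0.008, 0, 0, 0],
  ],
)

```text
time: 24.3
tool_pos: [0.5771, 0.173, 0.1677]
ee_rot: [3.139, -0.005, 1.619]
wrist_force: [0.1, -0.0, -2.7]
width: 0.0428
finger_force: 29.8
```

Request:
carry_out(
  commands=[
    [0, 0, 0.001, 0, 0, 0],
    [0, 0, 0.002, 0, 0, 0],
    [0, 0, 0.003, 0, 0, 0],
    [0, 0, 0.004, 0, 0, 0],
    [0, 0, 0.005, 0, 0, 0],
  ],
)

```text
time: 24.8
tool_pos: [0.5771, 0.173, 0.1628]
ee_rot: [3.139, -0.005, 1.619]
wrist_force: [0.6, -0.4, -1.9]
width: 0.0431
finger_force: 29.8
```

Request:
carry_out(
  commands=[
    [0, 0, 0.003, 0, 0, 0],
    [0, 0, 0.006, 0, 0, 0],
    [0, 0, 0.009, 0, 0, 0],
    [0, 0, 0.012, 0, 0, 0],
    [0, 0, 0.015, 0, 0, 0],
  ],
)

```text
time: 25.3
tool_pos: [0.5771, 0.1731, 0.1474]
ee_rot: [3.139, -0.005, 1.619]
wrist_force: [0.5, 0.1, -2.2]
width: 0.043
finger_force: 29.8
```

Request:
carry_out(
  commands=[
    [0, 0, 0.005, 0, 0, 0],
    [0, 0, 0.01, 0, 0, 0],
    [0, 0, 0.015, 0, 0, 0],
    [0, 0, 0.02, 0, 0, 0],
    [0, 0, 0.025, 0, 0, 0],
  ],
)

```text
time: 25.8
tool_pos: [0.5772, 0.1733, 0.1223]
ee_rot: [3.139, -0.005, 1.619]
wrist_force: [-0.2, -0.3, -2.5]
width: 0.0428
finger_force: 29.8
```

Sliding down freely, no side force. About 27 mm is left.

Request:
carry_out(
  commands=[
    [0, 0, 0.005, 0, 0, 0],
    [0, 0, 0.01, 0, 0, 0],
    [0, 0, 0.015, 0, 0, 0],
    [0, 0, 0.02, 0, 0, 0],
    [0, 0, 0.023, 0, 0, 0],
  ],
)

```text
time: 26.3
tool_pos: [0.577, 0.1733, 0.0991]
ee_rot: [3.14, -0.005, 1.619]
wrist_force: [0.2, -0.4, -1.4]
width: 0.0432
finger_force: 29.8
```

Request:
carry_out(
  commands=[
    [0, 0, 0.001, 0, 0, 0],
    [0, 0, 0.002, 0, 0, 0],
    [0, 0, 0.003, 0, 0, 0],
    [0, 0, 0.003, 0, 0, 0],
    [0, 0, 0.003, 0, 0, 0],
  ],
)

```text
time: 26.8
tool_pos: [0.5774, 0.1734, 0.097]
ee_rot: [3.139, -0.005, 1.619]
wrist_force: [0.1, 0.3, -2.1]
width: 0.0431
finger_force: 29.8
```

Request:
carry_out(
  commands=[
    [0, 0, 0.001, 0, 0, 0],
    [0, 0, 0.001, 0, 0, 0],
    [0, 0, 0.001, 0, 0, 0],
    [0, 0, 0.001, 0, 0, 0],
    [0, 0, 0.001, 0, 0, 0],
  ],
)

```text
time: 27.3
tool_pos: [0.5773, 0.1734, 0.0959]
ee_rot: [3.139, -0.005, 1.619]
wrist_force: [0.1, 0.1, -2.7]
width: 0.0427
finger_force: 29.8
```

Request:
carry_out(
  commands=[
    [0, 0, 0.001, 0, 0, 0],
    [0, 0, 0.001, 0, 0, 0],
    [0, 0, 0.001, 0, 0, 0],
    [0, 0, 0.001, 0, 0, 0],
    [0, 0, 0.001, 0, 0, 0],
  ],
)

```text
time: 27.8
tool_pos: [0.5772, 0.1734, 0.0948]
ee_rot: [3.139, -0.005, 1.619]
wrist_force: [1.1, 0.2, -1.3]
width: 0.0427
finger_force: 29.8
```

Request:
carry_out(
  commands=[
    [0, 0, 0.001, 0, 0, 0],
    [0, 0, 0.001, 0, 0, 0],
    [0, 0, 0.001, 0, 0, 0],
    [0, 0, 0.001, 0, 0, 0],
    [0, 0, 0.001, 0, 0, 0],
  ],
)

```text
time: 28.3
tool_pos: [0.5774, 0.1735, 0.0946]
ee_rot: [3.138, -0.005, 1.619]
wrist_force: [-1.4, 0.9, 4.6]
width: 0.0428
finger_force: 29.9
```

Request:
carry_out(
  commands=[
    [0, 0, -0.001, 0, 0, 0],
    [0, 0, -0.001, 0, 0, 0],
    [0, 0, -0.001, 0, 0, 0],
    [0, 0, -0.001, 0, 0, 0],
    [0, 0, -0.001, 0, 0, 0],
  ],
  jaw=1,
)

```text
time: 28.8
tool_pos: [0.5772, 0.1734, 0.0945]
ee_rot: [3.139, -0.005, 1.619]
wrist_force: [-0.0, 0.2, -0.7]
width: 0.0798
finger_force: 0.0
```

Request:
carry_out(
  commands=[
    [0, 0, 0, 0, 0, 0],
    [0, 0, 0, 0, 0, 0],
    [0, 0, -0.02, 0, 0, 0],
    [0, 0, -0.06, 0, 0, 0],
    [0, 0, -0.1, 0, 0, 0],
  ],
)

```text
time: 29.3
tool_pos: [0.5763, 0.1727, 0.1948]
ee_rot: [-3.141, -0.005, 1.619]
wrist_force: [0.1, 0.1, -0.3]
width: 0.0943
finger_force: 0.0
```

Request:
carry_out(
  commands=[
    [0, 0, -0.045, 0, 0, 0],
    [0, 0, -0.085, 0, 0, 0],
    [0, 0, -0.11, 0, 0, 0],
    [0, 0, -0.12, 0, 0, 0],
    [0, 0, -0.12, 0, 0, 0],
  ],
  jaw=0.36,
)

```text
time: 29.8
tool_pos: [0.5773, 0.1724, 0.3163]
ee_rot: [3.136, -0.006, 1.619]
wrist_force: [-0.5, 0.2, 0.2]
width: 0.0574
finger_force: 0.0
```

```bash
python3 - <<'E'
from h import *
from bench import *
o=get_obs();print(o["time"],o["tool_pos"],o["ee_rot"],o["width"],o["joint_positions"])
for n in("side","top"):
    Q=pts(snapshot(n));d=np.hypot(Q[...,0]-.577,Q[...,1]-.1705)
    m=(d<.024)&(Q[...,2]>.12)&(Q[...,2]<.15);
    if m.sum()>10:print(n,"core top",np.median(Q[m],0),m.sum(),np.percentile(Q[m][:,2],[50,90]))
    m=(Q[...,2]>.235)&(Q[...,2]<.27)&(np.hypot(Q[...,0]-.456,Q[...,1]-.269)<.02);q=Q[m];print(n,"knob",(q.min(0)+q.max(0))/2,np.ptp(q,0),len(q),"ztop",np.percentile(q[:,2],80))
T=o["tool_pos"]
print(togo(o,[.456,.269,.31],down(.143)))
E
```

```text
29.8 [0.5773 0.1724 0.3163] [ 3.136  -0.0055  1.619 ] 0.05740957134277742 [0.1933 0.2089 1.0153 0.0049 1.9111 0.1468]
side core top [0.5756 0.1743 0.1337] 334 [0.1337 0.1357]
side knob [0.4577 0.2698 0.2465] [0.0254 0.027  0.0227] 289 ztop 0.2557765095787539
top core top [0.5646 0.1634 0.1331] 21 [0.1331 0.1404]
top knob [0.4551 0.2691 0.2522] [0.0243 0.0187 0.0193] 68 ztop 0.2579814327080819
(array([ 0.1023, -0.1165,  0.0062]), array([ 0.0005, -0.0086,  1.476 ]))
```

Request:
carry_out(
  commands=[
    [0.01, -0.012, 0, 0, 0, 0.148],
    [0.02, -0.024, 0, 0, 0, 0.295],
    [0.031, -0.035, 0, 0, 0, 0.443],
    [0.041, -0.047, 0, 0, 0, 0.59],
    [0.051, -0.058, 0, 0, -0.006, 0.738],
  ],
)

```text
time: 30.4
tool_pos: [0.5151, 0.2204, 0.3119]
ee_rot: [-3.139, 0.004, 0.875]
wrist_force: [-0.4, 0.1, -0.5]
width: 0.0337
finger_force: 0.0
```

Request:
carry_out(
  commands=[
    [0, -0.016, 0, 0, 0, 0.148],
    [0, -0.031, 0, 0, 0, 0.295],
    [0, -0.047, 0, 0, 0, 0.443],
    [-0.001, -0.062, 0, 0, 0, 0.59],
    [-0.001, -0.078, 0, 0, 0, 0.738],
  ],
)

```text
time: 30.9
tool_pos: [0.4543, 0.2693, 0.3119]
ee_rot: [3.14, 0.005, 0.137]
wrist_force: [1.2, 1.0, 0.0]
width: 0.0336
finger_force: 0.0
```

```bash
python3 - <<'E'
from h import *
from bench import *
o=get_obs();print(o["time"],o["tool_pos"],o["ee_rot"],o["width"],o["joint_positions"])
print(togo(o,[.456,.2695,.238],down(.143)))
E
```

```text
30.9 [0.4543 0.2693 0.3119] [3.1397 0.0046 0.1368] 0.03357208124092447 [ 0.428   0.0461  1.2052 -0.0006  1.8952  1.8618]
(array([ 0.002 , -0.0002,  0.0739]), array([ 0.0019,  0.0046, -0.0062]))
```

Request:
carry_out(
  commands=[
    [0.001, 0, 0.02, 0, 0.004, 0],
    [0.002, 0, 0.04, 0, 0.004, 0],
    [0.002, 0, 0.055, 0, 0.004, 0],
    [0.002, 0, 0.066, 0, 0.004, 0],
    [0.002, 0, 0.072, 0, 0.004, 0],
  ],
)

```text
time: 31.4
tool_pos: [0.4565, 0.2691, 0.2398]
ee_rot: [3.14, 0.0, 0.143]
wrist_force: [-0.6, -1.1, -0.0]
width: 0.0339
finger_force: 0.0
```

```bash
python3 - <<'E'
from h import *
from bench import *
o=get_obs();print(o["time"],o["tool_pos"],o["ee_rot"],o["wrist_force"])
# arc about the column: rows grouped by 5
c=np.array([.5705,.2852]);r=.115;th0=1.48;yaw0=1.628
Rb=Ro.from_euler("xyz",o["ee_rot"]);pb=o["tool_pos"].copy();N=25;out=[]
for i in range(1,N+1):
    th=th0-(th0+.03)*i/N;phi=np.radians(-86.7)-th
    p=np.r_[c+r*np.array([np.cos(phi),np.sin(phi)]),.24];R=down(phi+np.pi)
    out.append(np.r_[Rb.inv().apply(p-pb),(Rb.inv()*R).as_rotvec()])
    if i%5==0: print(np.round(out[-5:],3).tolist(),p.round(3)); Rb,pb=R,p
E
```

```text
31.4 [0.4565 0.2691 0.2398] [3.1398 0.0004 0.143 ] [-0.5956 -1.0703 -0.0146]
[[0.0, 0.008, -0.0, 0.002, 0.0, -0.066], [0.001, 0.015, -0.0, 0.002, 0.0, -0.126], [0.002, 0.022, -0.0, 0.002, 0.001, -0.187], [0.004, 0.028, -0.0, 0.002, 0.001, -0.247], [0.005, 0.035, -0.0, 0.002, 0.001, -0.307]] [0.467 0.235 0.24 ]
[[0.0, 0.007, 0.0, -0.0, 0.0, -0.06], [0.001, 0.014, 0.0, 0.0, 0.0, -0.121], [0.002, 0.021, 0.0, -0.0, 0.0, -0.181], [0.003, 0.028, 0.0, 0.0, 0.0, -0.242], [0.005, 0.034, 0.0, -0.0, 0.0, -0.302]] [0.487 0.207 0.24 ]
[[0.0, 0.007, 0.0, 0.0, 0.0, -0.06], [0.001, 0.014, 0.0, 0.0, 0.0, -0.121], [0.002, 0.021, 0.0, 0.0, 0.0, -0.181], [0.003, 0.028, 0.0, 0.0, 0.0, -0.242], [0.005, 0.034, 0.0, 0.0, 0.0, -0.302]] [0.514 0.185 0.24 ]
[[0.0, 0.007, 0.0, 0.0, 0.0, -0.06], [0.001, 0.014, 0.0, 0.0, 0.0, -0.121], [0.002, 0.021, 0.0, 0.0, 0.0, -0.181], [0.003, 0.028, 0.0, 0.0, 0.0, -0.242], [0.005, 0.034, 0.0, -0.0, 0.0, -0.302]] [0.546 0.173 0.24 ]
[[0.0, 0.007, 0.0, 0.0, 0.0, -0.06], [0.001, 0.014, 0.0, -0.0, 0.0, -0.121], [0.002, 0.021, 0.0, 0.0, 0.0, -0.181], [0.003, 0.028, 0.0, 0.0, 0.0, -0.242], [0.005, 0.034, 0.0, 0.0, 0.0, -0.302]] [0.581 0.171 0.24 ]
```

Request:
carry_out(
  commands=[
    [0, 0.008, 0, 0, 0, -0.06],
    [0.001, 0.015, 0, 0, 0, -0.126],
    [0.002, 0.022, 0, 0, 0, -0.187],
    [0.004, 0.028, 0, 0, 0, -0.247],
    [0.005, 0.035, 0, 0, 0, -0.307],
  ],
)

```text
time: 31.9
tool_pos: [0.4675, 0.2359, 0.2425]
ee_rot: [3.141, -0.004, 0.453]
wrist_force: [0.5, 1.4, -0.3]
width: 0.034
finger_force: 0.6
```

Request:
carry_out(
  commands=[
    [0, 0.007, 0, 0, 0, -0.06],
    [0.001, 0.014, 0, 0, 0, -0.121],
    [0.002, 0.021, 0, 0, 0, -0.181],
    [0.003, 0.028, 0, 0, 0, -0.242],
    [0.005, 0.034, 0, 0, 0, -0.302],
  ],
)

```text
time: 32.4
tool_pos: [0.4866, 0.2072, 0.2427]
ee_rot: [3.14, -0.003, 0.755]
wrist_force: [-1.2, 0.8, -1.2]
width: 0.034
finger_force: 0.7
```

Request:
carry_out(
  commands=[
    [0, 0.007, 0, 0, 0, -0.06],
    [0.001, 0.014, 0, 0, 0, -0.121],
    [0.002, 0.021, 0, 0, 0, -0.181],
    [0.003, 0.028, 0, 0, 0, -0.242],
    [0.005, 0.034, 0, 0, 0, -0.302],
  ],
)

```text
time: 32.9
tool_pos: [0.5134, 0.1857, 0.2427]
ee_rot: [3.139, -0.002, 1.057]
wrist_force: [-1.3, 0.8, 0.0]
width: 0.034
finger_force: 0.7
```

Request:
carry_out(
  commands=[
    [0, 0.007, 0, 0, 0, -0.06],
    [0.001, 0.014, 0, 0, 0, -0.121],
    [0.002, 0.021, 0, 0, 0, -0.181],
    [0.003, 0.028, 0, 0, 0, -0.242],
    [0.005, 0.034, 0, 0, 0, -0.302],
  ],
)

```text
time: 33.4
tool_pos: [0.5454, 0.1731, 0.2427]
ee_rot: [3.139, -0.001, 1.358]
wrist_force: [-0.8, -0.8, 0.7]
width: 0.0336
finger_force: 0.7
```

Request:
carry_out(
  commands=[
    [0, 0.007, 0, 0, 0, -0.06],
    [0.001, 0.014, 0, 0, 0, -0.121],
    [0.002, 0.021, 0, 0, 0, -0.181],
    [0.003, 0.028, 0, 0, 0, -0.242],
    [0.005, 0.034, 0, 0, 0, -0.302],
  ],
)

```text
time: 33.9
tool_pos: [0.5798, 0.1706, 0.2427]
ee_rot: [3.139, 0.001, 1.66]
wrist_force: [-1.3, -1.5, -0.1]
width: 0.0338
finger_force: 0.7
```

```bash
cat > kn.py <<'E'
from h import *
from bench import *
o=get_obs();print(o["time"],o["tool_pos"],o["ee_rot"],o["wrist_force"])
for n in("side","top"):
    s=snapshot(n);Q=pts(s);m=(Q[...,2]>.177)&(Q[...,2]<.196)&(np.hypot(Q[...,0]-.5705,Q[...,1]-.2852)<.105)&(np.hypot(Q[...,0]-.5705,Q[...,1]-.2852)>.03)
    q=Q[m][:,:2];print(n,len(q),end=" ")
    if len(q)>10:
        mu=np.median(q,0)-[.5705+(.0018 if n=="side" else -.001),.2852];print("arm angle",np.arctan2(mu[1],mu[0])*-1-np.radians(86.7))
    m=(Q[...,2]>.2)&(Q[...,2]<.27)&(np.hypot(Q[...,0]-.577,Q[...,1]-.1705)<.017);k=Q[m];print("knob",np.median(k,0),np.percentile(k[:,2],[5,95]),len(k))
E
python3 kn.py
```

```text
33.9 [0.5798 0.1706 0.2427] [3.1393 0.0005 1.6601] [-1.31   -1.4977 -0.1068]
side 314 arm angle 0.04171417904700281
knob [0.575  0.1775 0.2459] [0.2075 0.2569] 317
top 92 arm angle 0.024204067339151925
  return _methods._mean(a, axis=axis, dtype=dtype,
  ret = um.true_divide(
Traceback (most recent call last):
  File "kn.py", line 9, in <module>
    m=(Q[...,2]>.2)&(Q[...,2]<.27)&(np.hypot(Q[...,0]-.577,Q[...,1]-.1705)<.017);k=Q[m];print("knob",np.median(k,0),np.percentile(k[:,2],[5,95]),len(k))
                                                                                                                    ~~~~~~~~~~~~~^^^^^^^^^^^^^^^
IndexError: index -1 is out of bounds for axis 0 with size 0
```

Request:
carry_out(
  commands=[
    [0, 0.001, 0, 0, 0, 0],
    [0, 0.002, 0, 0, 0, 0],
    [0, 0.003, 0, 0, 0, 0],
    [0, 0.003, 0, 0, 0, 0],
    [0, 0.003, 0, 0, 0, 0],
  ],
)

```text
time: 34.5
tool_pos: [0.5817, 0.1711, 0.2432]
ee_rot: [3.14, 0.0, 1.658]
wrist_force: [-4.7, -0.7, 1.0]
width: 0.034
finger_force: 2.6
```

Request:
carry_out(
  commands=[
    [0, 0.001, 0, 0, 0, 0],
    [0, 0.002, 0, 0, 0, 0],
    [0, 0.002, 0, 0, 0, 0],
    [0, 0.002, 0, 0, 0, 0],
    [0, 0.002, 0, 0, 0, 0],
  ],
)

```text
time: 35.0
tool_pos: [0.5819, 0.1711, 0.2431]
ee_rot: [-3.139, 0.001, 1.658]
wrist_force: [-10.1, -2.0, 1.3]
width: 0.0336
finger_force: 4.9
```

Request:
carry_out(
  commands=[
    [0, -0.003, 0, 0, 0, 0],
    [0, -0.007, 0, 0, 0, 0],
    [0, -0.007, -0.005, 0, 0, 0],
    [0, -0.007, -0.03, 0, 0, 0],
    [0, -0.007, -0.045, 0, 0, 0],
  ],
)

```text
time: 35.5
tool_pos: [0.5786, 0.1709, 0.2906]
ee_rot: [3.134, -0.0, 1.658]
wrist_force: [-0.1, 0.6, 0.5]
width: 0.0339
finger_force: 0.0
```

Request:
carry_out(
  commands=[
    [0, 0, 0, 0, 0, 0],
    [0, 0, 0, 0, 0, 0],
    [0, 0, 0, 0, 0, 0],
    [0, 0, 0, 0, 0, 0],
    [0, 0, 0, 0, 0, 0],
  ],
  jaw=0,
)

```text
time: 36.0
tool_pos: [0.5776, 0.1707, 0.2874]
ee_rot: [3.139, 0.0, 1.658]
wrist_force: [0.5, 0.8, -0.7]
width: 0.0006
finger_force: 0.0
```

```bash
python3 kn.py 2>&1 | grep -E "^[0-9\[s]|knob|arm"
```

```text
36.0 [0.5776 0.1707 0.2874] [3.1388 0.0003 1.658 ] [ 0.4827  0.8449 -0.6746]
side 307 arm angle 0.024111618666687873
knob [0.5774 0.1777 0.2456] [0.2079 0.2566] 309
top 74 arm angle 0.010140039838981929
    m=(Q[...,2]>.2)&(Q[...,2]<.27)&(np.hypot(Q[...,0]-.577,Q[...,1]-.1705)<.017);k=Q[m];print("knob",np.median(k,0),np.percentile(k[:,2],[5,95]),len(k))
```

Request:
carry_out(
  commands=[
    [0, 0, 0.01, 0, 0, 0],
    [0, 0, 0.018, 0, 0, 0],
    [0, 0, 0.024, 0, 0, 0],
    [0, 0, 0.027, 0, 0, 0],
    [0, 0, 0.029, 0, 0, 0],
  ],
)

```text
time: 36.6
tool_pos: [0.5777, 0.1707, 0.2587]
ee_rot: [3.138, 0.0, 1.658]
wrist_force: [-0.0, 0.0, 0.6]
width: 0.0004
finger_force: 0.0
```

Request:
carry_out(
  commands=[
    [0, 0, 0.001, 0, 0, 0],
    [0, 0, 0.002, 0, 0, 0],
    [0, 0, 0.003, 0, 0, 0],
    [0, 0, 0.004, 0, 0, 0],
    [0, 0, 0.005, 0, 0, 0],
  ],
)

```text
time: 37.1
tool_pos: [0.5782, 0.1708, 0.2564]
ee_rot: [3.135, -0.0, 1.658]
wrist_force: [-1.9, 0.3, 7.0]
width: 0.0007
finger_force: 3.3
```

Request:
carry_out(
  commands=[
    [0, 0, 0.001, 0, 0, 0],
    [0, 0, 0.002, 0, 0, 0],
    [0, 0, 0.003, 0, 0, 0],
    [0, 0, 0.004, 0, 0, 0],
    [0, 0, 0.005, 0, 0, 0],
  ],
)

```text
time: 37.6
tool_pos: [0.5782, 0.1708, 0.2519]
ee_rot: [3.134, -0.0, 1.658]
wrist_force: [-1.9, -1.1, 7.2]
width: 0.0007
finger_force: 3.3
```

Request:
carry_out(
  commands=[
    [0, 0, 0.001, 0, 0, 0],
    [0, 0, 0.002, 0, 0, 0],
    [0, 0, 0.003, 0, 0, 0],
    [0, 0, 0.004, 0, 0, 0],
    [0, 0, 0.005, 0, 0, 0],
  ],
)

```text
time: 38.1
tool_pos: [0.5782, 0.1708, 0.2469]
ee_rot: [3.134, -0.0, 1.658]
wrist_force: [-2.8, -0.6, 6.6]
width: 0.0009
finger_force: 3.3
```

Request:
carry_out(
  commands=[
    [0, 0, 0.001, 0, 0, 0],
    [0, 0, 0.002, 0, 0, 0],
    [0, 0, 0.003, 0, 0, 0],
    [0, 0, 0.004, 0, 0, 0],
    [0, 0, 0.005, 0, 0, 0],
  ],
)

```text
time: 38.6
tool_pos: [0.5782, 0.1708, 0.2426]
ee_rot: [3.133, -0.0, 1.658]
wrist_force: [-3.1, -1.0, 9.6]
width: 0.0004
finger_force: 4.4
```

Request:
carry_out(
  commands=[
    [0, 0, 0.001, 0, 0, 0],
    [0, 0, 0.002, 0, 0, 0],
    [0, 0, 0.002, 0, 0, 0],
    [0, 0, 0.002, 0, 0, 0],
    [0, 0, 0.002, 0, 0, 0],
  ],
)

```text
time: 39.1
tool_pos: [0.5782, 0.1708, 0.2407]
ee_rot: [3.133, -0.0, 1.658]
wrist_force: [-1.7, -0.5, 7.9]
width: 0.0003
finger_force: 4.2
```

Request:
carry_out(
  commands=[
    [0, 0, 0.001, 0, 0, 0],
    [0, 0, 0.0015, 0, 0, 0],
    [0, 0, 0.0015, 0, 0, 0],
    [0, 0, 0.0015, 0, 0, 0],
    [0, 0, 0.0015, 0, 0, 0],
  ],
)

```text
time: 39.6
tool_pos: [0.5782, 0.1708, 0.2394]
ee_rot: [3.133, -0.0, 1.658]
wrist_force: [-2.9, -0.8, 9.6]
width: 0.0003
finger_force: 4.6
```

Request:
carry_out(
  commands=[
    [0, 0, -0.01, 0, 0, 0],
    [0, 0, -0.03, 0, 0, 0],
    [0, 0, -0.06, 0, 0, 0],
    [0, 0, -0.09, 0, 0, 0],
    [0, 0, -0.11, 0, 0, 0],
  ],
)

```text
time: 40.1
tool_pos: [0.5779, 0.1709, 0.3485]
ee_rot: [3.134, -0.0, 1.658]
wrist_force: [0.0, -0.2, 0.4]
width: 0.0005
finger_force: 0.0
```

Request:
carry_out(
  commands=[
    [0, 0, 0, 0, 0, 0],
    [0, 0, 0, 0, 0, 0],
    [0, 0, 0, 0, 0, 0],
    [0, 0, 0, 0, 0, 0],
    [0, 0, 0, 0, 0, 0],
  ],
)

```text
time: 40.6
tool_pos: [0.5773, 0.1707, 0.3444]
ee_rot: [3.14, 0.0, 1.658]
wrist_force: [-0.7, 0.6, 0.2]
width: 0.0006
finger_force: 0.0
```

```bash
python3 kn.py 2>&1 | grep -E "^[0-9\[s]|knob|arm"; python3 - <<'E'
from h import *
from bench import *
s=snapshot("side");u,v=map(int,proj(s,[.577,.17,.17]));cv2.imwrite("pics/end.png",cv2.resize(s["img"][v-50:v+60,u-60:u+60],None,fx=5,fy=5)[:,:,::-1])
E
```

```text
40.6 [0.5773 0.1707 0.3444] [3.1397 0.0005 1.658 ] [-0.691   0.6007  0.2398]
side 309 arm angle 0.023783848099775406
knob [0.5768 0.1791 0.2323] [0.2054 0.2398] 259
top 27 arm angle 0.0385767946311073
knob [0.5783 0.1612 0.2379] [0.2356 0.2425] 6
```

View pics/end.png

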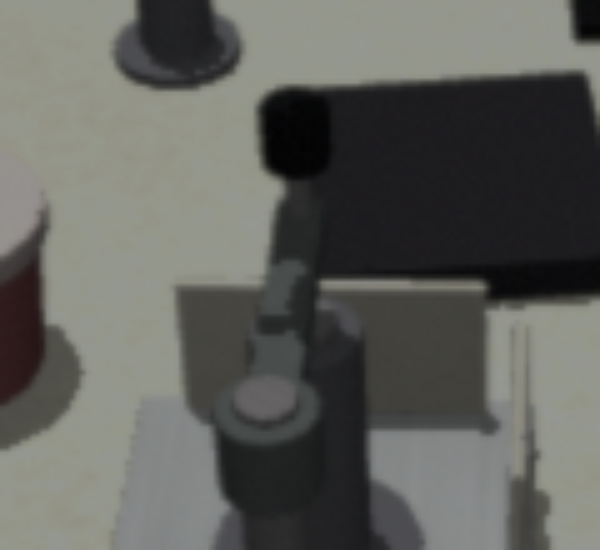

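The side crop shows the arm over the core with the knob at (295,130), its top at 0.239 m, so the foot is about 7 mm in. The core is seated at (340,400) and the gripper is clear. Handing in.

```bash
python3 -c "
from bench import *
print(close_job())"
```

```text
the job is handed in; nothing more can be done
None
```

I handed the job in at about 41 s without seeing a verdict: the core was stood and released on the granite plate, then lowered fully home on the spindle, the gauge arm was pushed until it met firm resistance at its stop (cameras put it at 0.02–0.04 rad), and the foot was pressed about 7 mm into its 14 mm with the gripper clear.

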